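# Load the glaze-jar feeder in order

### The arm

A 6-joint arm with a two-finger parallel gripper is mounted at the origin on the work surface. World frame = base frame: x ahead of the robot, y to its left, z up, the work surface at z = 0. Lengths are in m, angles in rad, forces in N, time in s.
With the tool pointing down it reaches from about 0.3 to 1 m from the base axis. Payload 5.1 kg.
Tool frame: the origin (TCP) lies at the centre of the arm's flange, where the gripper is bolted on; the fingertips stand r.tips_ahead ahead of it and the grasp point (between the pads) lies 171 mm ahead of it (r.tips_ahead is the distance from the TCP to the fingertips, in m); z points along the fingers, x is the direction in which the jaws open and shut, and the axes are right-handed (so a half turn about z gives the same grasp; the last joint's range is limited). The gripper opens to 95 mm and grips with 3 to 60 N. Pads are 20 mm wide; open, the fingers measure 119 mm over their backs; the gripper's body (75 mm by 180 mm) begins 59 mm behind the grasp point.
Start: joints at [-1.245, 0.124, 1.65, -0, 1.367, -0.083], TCP at [0.258, -0.596, 0.405] pointing down, gripper open.
Joint ranges: [-2.61, 2.61], [-1.02, 2.33], [0.03, 2.71], [-1.35, 4.49], [0.32, 2.68], [-2.91, 2.91]. Speed limits (rad/s): [2.57, 2.57, 3.14, 3.14, 3.14, 3.14].

### API

Orientations are given as a rotation vector (axis times angle).
In Python, from rig import r, optics gives the robot as it stands.
- The arm moves only by the tool carry_out, never from a script. Its arguments are lists of equal length, an entry for each row: "translation": the shift along the tool's x, y, z in units of 40 mm (1.0 is 40 mm), a list of three; "twist": the turn, a rotation vector about the tool's x, y, z in units of 6 degrees (1.0 is 6 degrees), a list of three; "hand": the closure, from 0 (fully open) to 1 (shut). In form: {"translation": [[tx, ty, tz], ...], "twist": [[ax, ay, az], ...], "hand": [hand, ...]}. A call has 1 to 20 rows; each row is the pose to reach, as a shift and turn from the pose commanded when the call began, along the tool's axes at that moment; what a row does not reach only later rows make up. A row lasts 1/12 s, in which the tool goes at most 41.7 mm and 7.16 degrees, less where a joint would pass 70% of its speed; a pose out of reach is approached as far as the arm can. A call with a gripper value outside its range is refused whole. The fingers move at their own pace and stop on an object; the grip force is fixed at half the most. Time passes only in rows, so rows that repeat a pose let the fingers close. It gives the time, the measured TCP pose, the force and the opening at its end, in the units of the state.
- r.get_obs(): the state, without advancing time (a new reading comes with each control period).
- optics.snapshot(name): name is "scene" or "top"; returns a dict with "img" (384x512x3 uint8, red, green, blue), "z_map" (384x512 float32, m along the optical axis (not along the pixel's ray), 0 where there is no reading), "intrinsics" (3x3 intrinsics, pixels), "D" ([k1, k2, p1, p2, k3] as OpenCV has them; the pictures are not rectified), "cam_to_world" (4x4, takes a point from camera to world coordinates). Camera axes: x right, y down, z forward; pixel columns grow to the right and rows downward; lengths in m; the calibration is good to about 2 mm. A picture is of the moment at which its call begins.
- r.close_job(): hands the job in, once; it reports no verdict.
The state is a dict: "time": time; "joint_positions": joint angles; "joint_velocities": joint speeds; "joint_efforts": joint torques, N m; "eef_pos": TCP position; "tcp_rot": TCP orientation; "ft_force": force on the tool from outside, world axes, zero at the start; "torque": the same for the moment, N m; "grip_width": finger opening in m.
Only numpy, scipy, OpenCV 4.12 (cv2) and the standard library are available. Lean on these libraries where they do the work, as an engineer would, in place of code of your own. Each camera call takes 0.05 s, during which the arm holds its last target.

### The job

Get the glaze feeder ready: first lift the green hooked stop plate off its stand and hang it centred on the two uprights at the feeder's low outlet, plate on the uphill side, until it is fully down. Then load the three lying jars one at a time through the open mouth at the high end, setting each down gently (not dropped) with its axis across the chute, so that they roll down and will come out yellow first, then red, then blue. Leave everything else where it is.

Things in the scene. Friction and masses are not known exactly. Their poses are not given: they have to be found in the camera images.
- feeder: fixed gravity feeder: wooden chute, 92 mm wide inside, own x across, z up, +y downhill to the open outlet. Origin on the table. Floor: y -165 to 141 mm, height 30 mm + 0.1206 (140 mm - y), slope 7 degrees. Side walls (x +-46 to 52, up to y 118) rise 30 mm above the floor, end wall (y -165) 34 mm. Jars roll down by themselves.
- feeder_roof (a point): middle of the feeder's guard roof: two steel wires along the chute (x +-27 mm, 6 mm thick, 62 mm above the floor) with cross hoops, from own y -5 to 108 mm. Jars cannot pass through it, only roll under it.
- feeder_mouth (a point): middle of the feeder's open loading mouth (own y -165 to -5 mm), on the chute floor at y -85 mm, 57 mm above the table. A jar is set down here, axis across the chute. Axes as the feeder's.
- feeder_outlet (a point): at the outlet, midway between two steel uprights at x +-46 to 70 mm, 6 mm thick (own y 143 to 149 mm), tops 90 mm above the table: the point is level with the tops and in the middle of their thickness. Axes as the feeder's.
- stop_tab (a point): middle of the black grip tab on top of the green steel stop plate, 30 mm above the hook seat. Tab: 32 mm wide (x), 10 mm thick (y), from 6 to 50 mm above the hook seat. Axes: x along the plate, z up, +y from the plate towards its turned-down hook lip.
- stop_hook (a point): hook seat of the stop plate: underside of its top bar, mid-length, in the middle of the 12 mm slot between plate and lip (lip 5 mm thick, hangs 16 mm down, on own +y). Starts hung likewise on its stand. Seated on the feeder it meets point feeder_outlet (slot play +-3 mm in y), plate uphill, lip downhill, axes as the feeder's.
- stop_plate (a point): middle of the hanging plate of the stop (plate 124 mm wide, 6 mm thick, hangs 56 mm down); 9 mm to own -y of the hook seat and 28 mm below it.
- stop: the green stop plate as a whole, same frame as point stop_hook, 0.12 kg (varies).
- stand: parking stand of the stop plate, fixed: base 150 x 60 mm, 8 mm thick, two steel uprights at x +-46 to 70 mm, 6 mm thick, 66 mm high. Origin on the table under its middle.
- yellow_center (a point): lying glaze jar: yellow cylinder 50 mm in diameter, 76 mm long, white lid band at one end, about 0.18 kg (varies). Starts level in a wooden rest (base 66 x 52 mm, rails under the jar's flanks reach 14 mm above the table), axis 33 mm above the table. Point: the jar's centre; x axis: the cylinder's axis (it may be rolled about it).
- jar_yellow: the yellow jar, same frame as its centre point.
- red_center (a point): lying glaze jar: red cylinder 50 mm in diameter, 76 mm long, white lid band at one end, about 0.18 kg (varies). Starts level in a wooden rest (base 66 x 52 mm, rails under the jar's flanks reach 14 mm above the table), axis 33 mm above the table. Point: the jar's centre; x axis: the cylinder's axis (it may be rolled about it).
- jar_red: the red jar, same frame as its centre point.
- blue_center (a point): lying glaze jar: blue cylinder 50 mm in diameter, 76 mm long, white lid band at one end, about 0.18 kg (varies). Starts level in a wooden rest (base 66 x 52 mm, rails under the jar's flanks reach 14 mm above the table), axis 33 mm above the table. Point: the jar's centre; x axis: the cylinder's axis (it may be rolled about it).
- jar_blue: the blue jar, same frame as its centre point.
- flask: bystander: white capped squeeze flask, 56 mm diameter, 140 mm tall, standing; origin at its foot
- jar_spare: bystander: black jar standing upright with a white cap, 50 mm diameter, 76 mm tall; origin at its foot
- mug: bystander: unglazed clay mug, 80 mm diameter, 85 mm tall; origin at its foot
- prop_a: bystander: sand-coloured square kiln prop standing on the left, 36 x 36 mm, 70 mm tall; origin at its foot
- prop_b: bystander: the same kind of kiln prop standing on the right; origin at its foot
- brush: bystander: brush lying on the table, 160 mm long
- scraper: bystander: scraper lying on the table, 180 mm long
Not all that is in view belongs to the job. Of the things that look like the jar_red, the middle-sized one is meant. Of the things shaped like the jar_blue, the blue one is meant.

How it is judged:
On the way, in this order (a step that is already met when the one before it is completed fails the run):
1. the stop plate hangs fully seated on the outlet uprights and is let go (x of stop_hook in the frame of feeder between -0.012 and 0.012 m and y of stop_hook in the frame of feeder between 0.139 and 0.153 m and z of stop_hook in the frame of feeder between 0.085 and 0.095 m and y of stop_plate in the frame of feeder between 0.125 and 0.143 m and angle between the y axis of stop and the y axis of feeder, either way round below 0.12 rad and angle between stop's own z axis and vertical below 0.12 rad and linear speed of stop below 0.03 m/s and contact force between the fingers and stop below 0.05 N), for 0.2 s.
2. the yellow jar has rolled down and rests against the stop plate, let go (x of yellow_center in the frame of feeder between -0.02 and 0.02 m and y of yellow_center in the frame of feeder between 0.099 and 0.125 m and z of yellow_center in the frame of feeder between 0.0483762 and 0.0683762 m and angle between the x axis of jar_yellow and the x axis of feeder, either way round below 0.25 rad and linear speed of jar_yellow below 0.03 m/s and contact force between the fingers and jar_yellow below 0.05 N), for 0.2 s.
3. the red jar has rolled down and rests against the yellow jar, let go (x of red_center in the frame of feeder between -0.02 and 0.02 m and y of red_center in the frame of feeder between 0.049 and 0.075 m and z of red_center in the frame of feeder between 0.0544052 and 0.0744052 m and angle between the x axis of jar_red and the x axis of feeder, either way round below 0.25 rad and linear speed of jar_red below 0.03 m/s and contact force between the fingers and jar_red below 0.05 N), for 0.2 s.
4. the blue jar has rolled down and rests against the red jar, let go (x of blue_center in the frame of feeder between -0.02 and 0.02 m and y of blue_center in the frame of feeder between -0.001 and 0.025 m and z of blue_center in the frame of feeder between 0.0604342 and 0.0804342 m and angle between the x axis of jar_blue and the x axis of feeder, either way round below 0.25 rad and linear speed of jar_blue below 0.03 m/s and contact force between the fingers and jar_blue below 0.05 N), for 0.2 s.
At the end, for the whole second after the job is handed in: Stop plate hanging upright on the outlet uprights, plate uphill: within 12 mm sideways, 7 mm along, 5 mm in height, 0.12 rad; yellow, red, blue jars queued in this order behind it on the chute floor, each within 13 mm of its place and 0.25 rad of straight across; all at rest and let go (all of step 1 and all of step 2 and all of step 3 and all of step 4); the robot touches nothing.
It fails at once if a bystander (flask, black jar, mug, brush, scraper, two kiln props) is moved by more than 25 mm (distance of any of flask, jar_spare, mug, brush, scraper, prop_a, prop_b from where it was at the start of the episode above 0.025 m).
It fails at once if a jar is pressed or slammed into the feeder with over 40 N (contact force between any of jar_yellow, jar_red, jar_blue and feeder above 40 N).
It fails at once if a jar is let go in the air above the feeder's mouth, some 20 mm or more above the chute floor ((contact force between the fingers and jar_yellow below 0.05 N and horizontal distance between yellow_center and feeder_mouth below 0.09 m and z of yellow_center in the frame of feeder above 0.105 m) or (contact force between the fingers and jar_red below 0.05 N and horizontal distance between red_center and feeder_mouth below 0.09 m and z of red_center in the frame of feeder above 0.105 m) or (contact force between the fingers and jar_blue below 0.05 N and horizontal distance between blue_center and feeder_mouth below 0.09 m and z of blue_center in the frame of feeder above 0.105 m)).
It also fails if it takes over 72 s, if anything falls off the work surface, if the arm or the gripper's body presses on something with over 40 N, if the wrist force passes 120 N, or if a joint passes its speed limit or range.

## Working session

There is one attempt and no reset: what is moved stays moved. The work goes in short steps, Python scripts to look and compute and a tool call to move; the robot and the scene stay as the last step left them, time stands still between calls to the robot, and variables do not carry over. Pictures are saved under pics/ and viewed, and the job is handed in when it is done.

Besides the shell and the picture viewer there is one more tool, called after ">>>" as name(argument=value, ...) on one line, values as JSON. carry_out: Moves the arm, as the interface text tells. Its arguments: {"type":"object","properties":{"translation":{"type":"array"},"twist":{"type":"array"},"hand":{"type":"array"}},"required":["translation","twist","hand"]}

```bash
ls; mkdir -p pics; cat > cap.py <<'E'
from rig import r, optics
import cv2,sys,pickle
tag=sys.argv[1]
for n in sys.argv[2:] or ["scene","top"]:
    s=optics.snapshot(n)
    pickle.dump(s,open(f"{tag}_{n}.pkl","wb"))
    cv2.imwrite(f"pics/{tag}_{n}.png",cv2.resize(s["img"][:,:,::-1],(768,576),interpolation=cv2.INTER_CUBIC))
    
E
python3 cap.py a; python3 -c "
from rig import r
print(r.get_obs(),r.tips_ahead)
import pickle
for n in ['scene','top']:
    s=pickle.load(open(f'a_{n}.pkl','rb'));print(s['intrinsics'],s['D'],s['cam_to_world'])
"
```

```text
pics
{'time': 0.1, 'joint_positions': array([-1.24461453e+00,  1.24448011e-01,  1.65156230e+00,  3.95981731e-05,
        1.36748656e+00, -8.26122423e-02]), 'joint_velocities': array([-1.12092075e-03, -2.08241207e-03, -3.59606930e-03,  9.25852825e-06,
        2.71595697e-03, -1.57079393e-03]), 'joint_efforts': array([ 1.68361044e-04, -4.18880582e+01, -3.61096251e+01,  7.77001726e-02,
        4.61600348e-02, -6.83630219e-05]), 'eef_pos': array([ 0.25827301, -0.59623603,  0.40358967]), 'tcp_rot': array([-2.62508632e+00,  1.72364747e+00,  2.31793158e-03]), 'ft_force': array([-0.506683  , -0.57059068, -0.73995525]), 'torque': array([ 0.02409807, -0.01210434, -0.02808612]), 'grip_width': 0.09510416571139496} 0.1901
[[425.970573     0.         258.40202385]
 [  0.         425.970573   191.88463869]
 [  0.           0.           1.        ]] [-0.14733647  0.          0.          0.          0.        ] [[ 0.40669929  0.75689495 -0.51157181  1.07272243]
 [ 0.91347738 -0.32929756  0.2390025  -0.28512222]
 [ 0.01244044 -0.56451142 -0.8253315   1.1081385 ]
 [ 0.          0.          0.          1.        ]]
[[460.56912545   0.         257.68939163]
 [  0.         460.56912545 193.53014002]
 [  0.           0.           1.        ]] [0.01452948 0.         0.         0.         0.        ] [[ 3.24842719e-02 -9.77863382e-01  2.06707469e-01  1.28433632e-01]
 [-9.99471798e-01 -3.15860073e-02  7.64516997e-03 -2.02051376e-02]
 [-9.46868131e-04 -2.06846634e-01 -9.78372922e-01  1.54639900e+00]
 [ 0.00000000e+00  0.00000000e+00  0.00000000e+00  1.00000000e+00]]
```

View pics/a_scene.png

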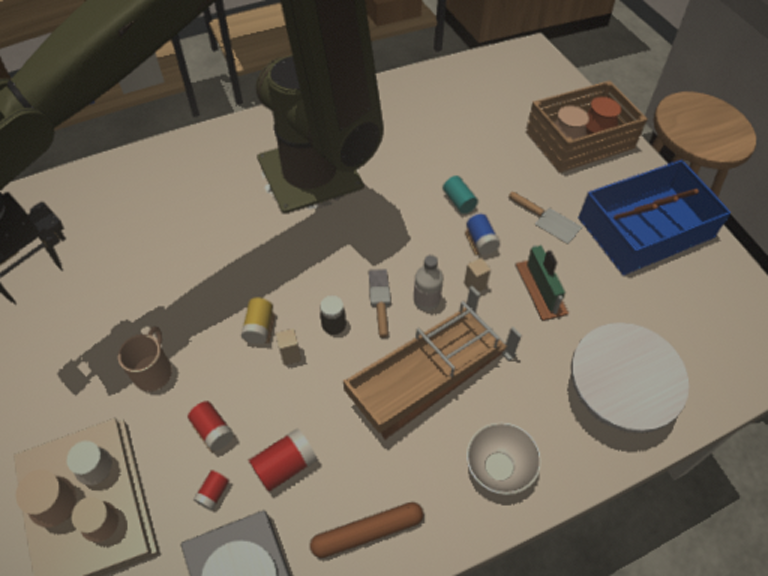

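View pics/a_top.png

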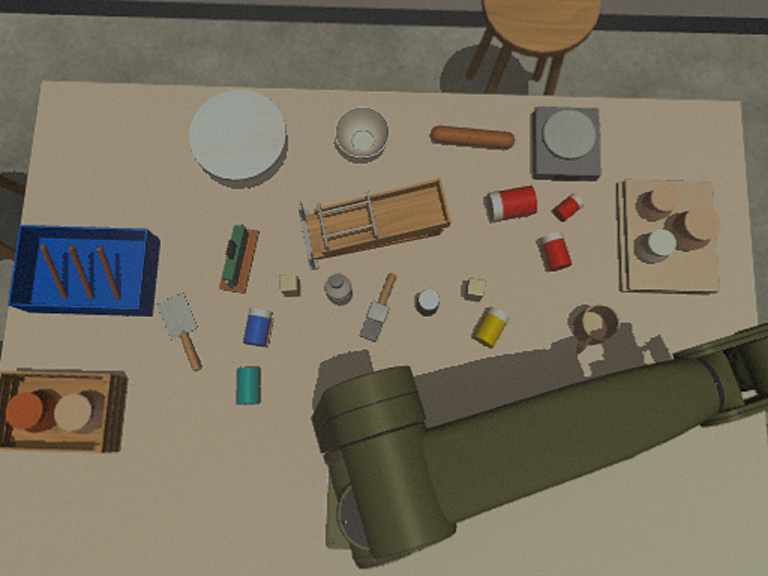

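```bash
cat > g.py <<'E'
import numpy as np,cv2,pickle
def load(t,n): return pickle.load(open(f"{t}_{n}.pkl","rb"))
def pts(s,uv):
    uv=np.asarray(uv,float).reshape(-1,2)
    n=cv2.undistortPoints(uv.reshape(-1,1,2),s["intrinsics"],np.array(s["D"])).reshape(-1,2)
    return n
def cloud(s,mask=None):
    z=s["z_map"]; m=(z>0) if mask is None else (mask>0)&(z>0)
    v,u=np.nonzero(m); n=pts(s,np.c_[u,v]); d=z[v,u]
    P=np.c_[n*d[:,None],d]; T=np.array(s["cam_to_world"])
    return P@T[:3,:3].T+T[:3,3], np.c_[u,v]
def onplane(s,uv,h):
    n=pts(s,uv);T=np.array(s["cam_to_world"]);D=np.c_[n,np.ones(len(n))]@T[:3,:3].T;o=T[:3,3]
    return o+D*((h-o[2])/D[:,2])[:,None]
def hsv(s): return cv2.cvtColor(s["img"],cv2.COLOR_RGB2HSV)
def proj(s,P):
    T=np.linalg.inv(np.array(s["cam_to_world"]));
    return cv2.projectPoints(np.asarray(P,float).reshape(-1,1,3),cv2.Rodrigues(T[:3,:3])[0],T[:3,3],s["intrinsics"],np.array(s["D"]))[0].reshape(-1,2)
E
python3 - <<'E'
from g import *
for n,(x0,y0,x1,y1) in dict(top=(135,100,310,240),scene=(220,140,400,300)).items():
    s=load('a',n); 
    c=s["img"][y0:y1,x0:x1,::-1]; cv2.imwrite(f"pics/z_{n}.png",cv2.resize(c,None,fx=4,fy=4,interpolation=cv2.INTER_CUBIC)[:600,:800])
s=load('a','top');P,uv=cloud(s);W=np.zeros((384,512,3));W[uv[:,1],uv[:,0]]=P
H=hsv(s)
def rep(name,m,zr):
    m=m&(W[...,2]>zr[0])&(W[...,2]<zr[1])&(W[...,0]>0.1)
    k,lab,st,c=cv2.connectedComponentsWithStats(m.astype(np.uint8))
    for i in range(1,k):
        if st[i,4]>25:
            p=W[lab==i];q=p[:,:2]; r=cv2.minAreaRect((q*1000).astype(np.float32))
            print(name,st[i,:5],'med',np.median(p,0).round(4),'zmax',np.percentile(p[:,2],98).round(4),'rect',np.round(r[0]),np.round(r[1]),round(r[2],1))
h,sa,v=H[...,0],H[...,1],H[...,2]
rep('yel',(h>18)&(h<35)&(sa>170),(0.02,.1))
rep('red',((h<5)|(h>174))&(sa>170),(0.01,.12))
rep('blue',(h>105)&(h<128)&(sa>150),(0.02,.07))
rep('green',(h>45)&(h<95)&(sa>80),(0.03,.2))
rep('h90',np.ones_like(h,bool),(0.084,.1))
E
```

```text
yel [317 209  20  22 248] med [ 0.3652 -0.2373  0.0549] zmax 0.063 rect [ 365. -238.] [45. 60.] 61.0
red [333 124  25  20 359] med [ 0.6585 -0.3005  0.0619] zmax 0.0705 rect [ 663. -299.] [62. 76.] 13.0
red [371 132  15  14 113] med [ 0.657  -0.4171  0.0356] zmax 0.0421 rect [ 657. -417.] [32. 44.] 40.5
red [364 159  17  19 199] med [ 0.5428 -0.3868  0.0561] zmax 0.0627 rect [ 543. -389.] [59. 43.] 19.0
blue [ 10 153  56  49 426] med [0.5094 0.7958 0.048 ] zmax 0.0693 rect [473. 725.] [153. 165.] 89.6
blue [ 12 205  21   3  48] med [0.3785 0.7641 0.0455] zmax 0.0689 rect [379. 763.] [61.  3.] 88.5
blue [ 34 205  34   4  64] med [0.3788 0.6721 0.0411] zmax 0.0681 rect [379. 677.] [  3. 118.] 0.6
blue [163 211  14  18 174] med [0.3479 0.274  0.0567] zmax 0.0645 rect [348. 276.] [40. 58.] 87.1
green [149 151  14  35 159] med [0.4995 0.3317 0.0726] zmax 0.0792 rect [516. 332.] [ 20. 122.] 81.5
green [158 245  15  24 347] med [0.2266 0.2839 0.0467] zmax 0.0555 rect [228. 287.] [75. 47.] 3.9
h90 [ 126   60   65   61 2989] med [0.7852 0.3406 0.0905] zmax 0.0973 rect [788. 341.] [219. 218.] 
[... 497 characters left out ...]
82. 285.] 0.3
h90 [430 156  14  16  52] med [ 0.5444 -0.5795  0.0902] zmax 0.0997 rect [ 551. -585.] [57. 27.] 32.9
h90 [217 183  17  16 104] med [0.4308 0.0926 0.0933] zmax 0.0997 rect [443.  97.] [52. 52.] 3.2
h90 [405 204   8  20  28] med [ 0.3906 -0.5004  0.0865] zmax 0.0907 rect [ 389. -498.] [62. 17.] 9.9
h90 [ 69 249   7   9  31] med [0.2291 0.5618 0.0962] zmax 0.0997 rect [228. 563.] [27. 15.] 38.2
h90 [ 67 259   8  36  93] med [0.1554 0.5605 0.094 ] zmax 0.0996 rect [155. 562.] [107.   9.] 0.6
h90 [  4 261  25  25 365] med [0.1595 0.7313 0.0966] zmax 0.0997 rect [160. 731.] [72. 72.] 48.4
h90 [ 36 262  26  25 397] med [0.1598 0.6314 0.0967] zmax 0.0998 rect [160. 631.] [73. 77.] 1.6
```

View pics/z_top.png

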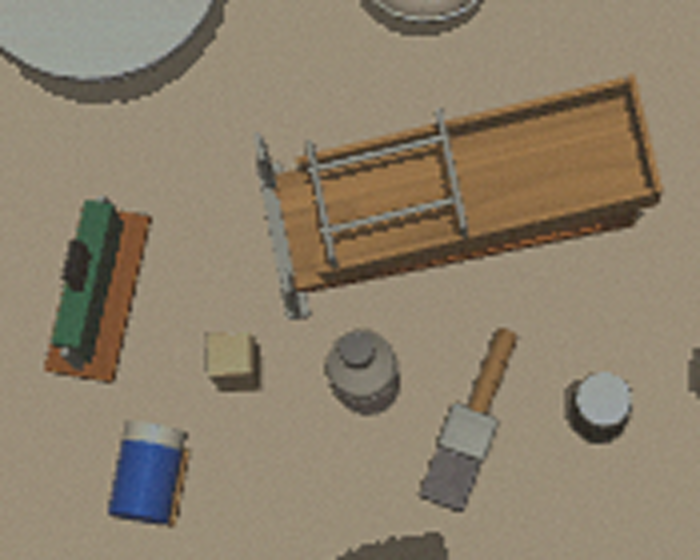

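View pics/z_scene.png

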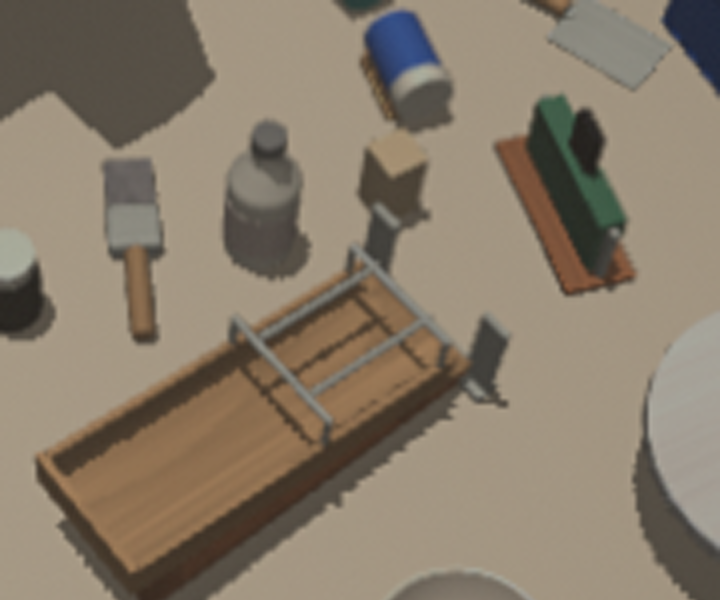

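```bash
python3 - <<'E'
from g import *
for n,(x0,y0,w,h) in dict(top=(196,128,60,60),scene=(290,190,64,60)).items():
    s=load('a',n); c=s["img"][y0:y0+h,x0:x0+w,::-1]
    c=cv2.resize(c,None,fx=10,fy=10,interpolation=cv2.INTER_CUBIC)
    cv2.imwrite(f"pics/y_{n}.png",np.clip(c*1.5,0,255))
E
```

```text
[ WARN:0@0.068] global loadsave.cpp:1063 imwrite_ Unsupported depth image for selected encoder is fallbacked to CV_8U.
```

View pics/y_top.png

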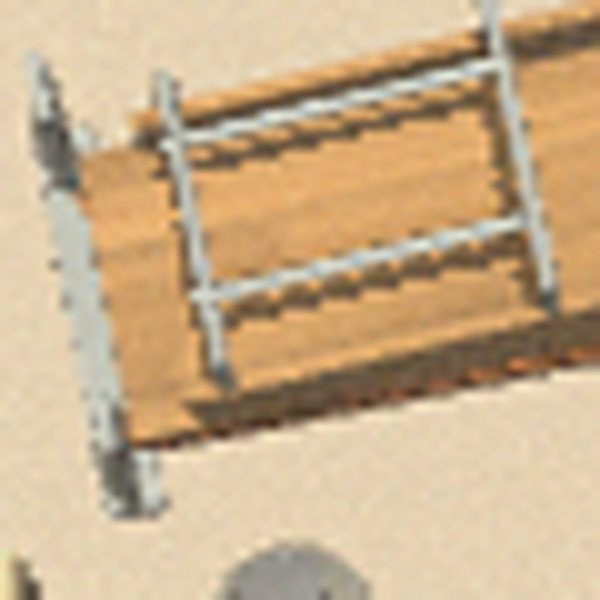

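View pics/y_scene.png

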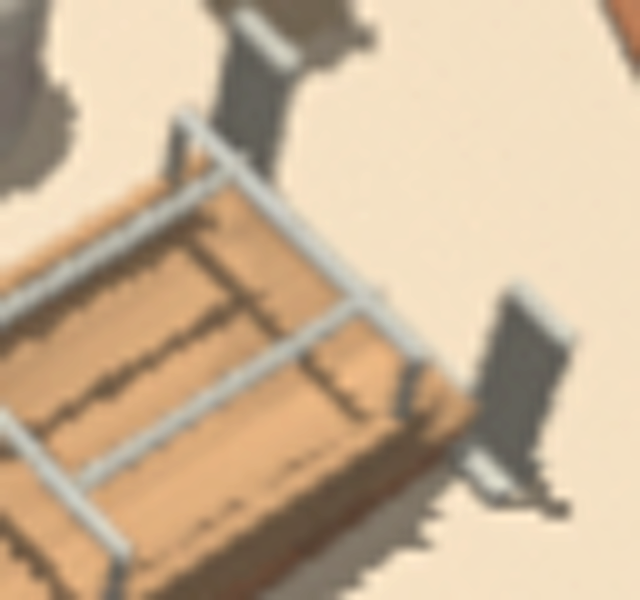

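```bash
cat > meas.py <<'E'
from g import *
s=load('a','scene');t=load('a','top')
def Z(p,o): return np.array(p,float)/10-0.45+np.array(o)
q=onplane(s,[Z(p,(290,190)) for p in [(268,38),(542,312),(238,12),(300,65),(513,285),(570,340)]],0.09)
print(q.round(4)); c=(q[0]+q[1])/2; d=q[1]-q[0]; print('scene outlet',c, 'len',np.linalg.norm(d),'yaw x axis',np.degrees(np.arctan2(d[1],d[0])))
# back project into top
u=proj(t,q); print('in y_top zoom',((u-[196,128]+.45)*10).round())
# wires in top: 
E
python3 meas.py
python3 - <<'E'
from g import *
for n in ['top','scene']:
    s=load('a',n);P,uv=cloud(s);
    yaw=np.radians(-13.5)  # guess feeder x axis angle
    c=np.array([.6,.13])  
    ex=np.array([np.cos(yaw),np.sin(yaw)]);ey=np.array([-ex[1],ex[0]])
    L=(P[:,:2]-c)@np.c_[ex,ey]
    # uprights
    m=(abs(L[:,1])<.03)&(abs(L[:,0])<.1)&(P[:,2]>.06)&(P[:,2]<.1)
    for sgn in (-1,1):
        k=m&(np.sign(L[:,0])==sgn); print(n,sgn,k.sum(),np.median(P[k],0), (L[k]*1000).min(0),(L[k]*1000).max(0), P[k,2].max())
    # floor: inside, normal fit by height
    fy=L[:,1]-(-.146)-.0 # feeder y approx = L_y+.146
    y=L[:,1]+.146
    hf=.03+.1206*(.14-y)
    k=(abs(L[:,0])<.03)&(y>-.15)&(y<-.03)
    A=np.c_[P[k],np.ones(k.sum())]; a=np.linalg.lstsq(A[:,[0,1,3]],P[k,2],rcond=None)[0]; print('floor grad',a, 'dir',np.degrees(np.arctan2(-a[1],-a[0])),np.hypot(*a[:2]), 'dz',np.median(P[k,2]-hf[k]))
E
```

```text
[[0.5135 0.1619 0.09  ]
 [0.626  0.1886 0.09  ]
 [0.5019 0.1582 0.09  ]
 [0.5255 0.1659 0.09  ]
 [0.6151 0.1856 0.09  ]
 [0.6371 0.1913 0.09  ]]
scene outlet [0.56974712 0.17526653 0.09      ] len 0.11568522349804622 yaw x axis 13.364636344699598
in y_top zoom [[107. 412.]
 [ 45.  82.]
 [116. 447.]
 [ 97. 376.]
 [ 53. 113.]
 [ 39.  50.]]
top -1 64 [0.53153103 0.13462818 0.09404833] [-99.62072216 -29.24745997] [-0.1889316  16.59725305] 0.0999277199737596
top 1 56 [0.63028271 0.12276121 0.06902813] [  2.30403673 -29.00248463] [49.59147138 29.62483701] 0.09978245365449556
floor grad [ 0.4108763   0.09883671 -0.20798992] dir -166.47441862680708 0.422596772896496 dz -0.05624000255217741
scene -1 118 [0.53053058 0.13747965 0.08874611] [-98.29710136 -28.88268051] [-1.47320264 19.32591445] 0.09998682475542431
scene 1 91 [0.63131524 0.12842019 0.07001425] [  1.56942682 -29.81867332] [52.43674582 26.44115269] 0.09973839998717438
floor grad [ 0.83714535  0.29931052 -0.40640505] dir -160.32614528196098 0.8890439358822676 dz -0.05997778531121589
```

```bash
python3 - <<'E'
from g import *
for n in ['top','scene']:
    s=load('a',n);P,uv=cloud(s);
    yaw=np.radians(13.4)
    c=np.array([.57,.1755])  
    ex=np.array([np.cos(yaw),np.sin(yaw)]);ey=np.array([-ex[1],ex[0]])
    L=(P[:,:2]-c)@np.c_[ex,ey]+[0,.146]
    x,y=L.T
    hf=.03+.1206*(.14-y); rz=P[:,2]-hf
    for sgn in (-1,1):
        k=(abs(sgn*x-.058)<.02)&(abs(y-.146)<.012)&(P[:,2]>.05)&(P[:,2]<.1)
        print(n,'upr',sgn,k.sum(),(L[k]*1000).min(0),(L[k]*1000).max(0),np.median(L[k],0)*1000, np.percentile(P[k,2],95))
        k=(abs(sgn*x-.049)<.015)&(y>-.15)&(y<-.02)&(abs(rz-.03)<.005)
        print('  wall top',k.sum(),np.percentile(x[k]*1000,[5,50,95]), 'slope',np.polyfit(y[k],x[k],1))
        k=(abs(sgn*x-.027)<.008)&(y>.01)&(y<.1)&(abs(rz-.062)<.012)
        print('  wire',k.sum(),np.percentile(x[k]*1000,[5,50,95]),np.median(rz[k]),'slope',np.polyfit(y[k],x[k],1)[0])
    k=(abs(x)<.035)&(abs(y+.168)<.02)&(P[:,2]>.09)&(P[:,2]<.107); print('end',k.sum(),np.percentile(y[k]*1000,[5,50,95]),np.polyfit(x[k],y[k],1)[0])
    k=(abs(x)<.03)&(y>-.15)&(y<-.03)
    a=np.linalg.lstsq(np.c_[x[k],y[k],np.ones(k.sum())],P[k,2],rcond=None)[0]; print('floor',a,np.median(rz[k]))
E
```

```text
top upr -1 25 [-72.09169675 144.69259588] [-48.51748283 150.88264622] [-64.18254827 147.43872199] 0.09391524815412801
  wall top 78 [-52.80642045 -49.75202736 -46.08665509] slope [-0.01124823 -0.05045191]
  wire 51 [-31.00878515 -28.09641037 -25.4188394 ] 0.06457087134136394 slope -0.004931867857844167
top upr 1 26 [ 44.11001401 145.48047648] [ 69.68811029 151.53595225] [ 51.62368191 148.1006392 ] 0.09491861725600381
  wall top 78 [44.96562049 48.58972231 52.52836528] slope [-0.00202749  0.04843638]
  wire 49 [22.86528119 25.3957996  29.37995823] 0.0646100627965914 slope -0.007685826477691731
end 46 [-168.15636266 -164.60027606 -161.86001825] 0.003968649822010714
floor [ 0.0208155  -0.1176642   0.04789048] 0.0008501072311374938
scene upr -1 72 [-72.13215433 141.69991641] [-45.61146179 149.79433023] [-57.26329895 144.03501944] 0.0916493392708045
  wall top 121 [-51.26996091 -47.60361783 -44.52670834] slope [-0.00665797 -0.04845729]
  wire 64 [-29.71716699 -26.41835544 -24.02631155] 0.06472898351875855 slope -0.0019538581098666775
scene upr 1 82 [ 43.33714455 140.74245405] [ 70.23032699 149.29333164] [ 57.6765044  143.16493847] 0.09227202933398047
  wall top 127 [47.08531883 50.74613281 53.61065399] slope [-0.00715637  0.05006349]
  wire 64 [24.64563443 27.99419469 30.56704767] 0.06472914314685004 slope 0.00048381370401362716
end 84 [-171.4433238  -169.28566366 -165.58911252] 0.009245274109591273
floor [-0.00877487 -0.11241793  0.04754351] -8.293663767880433e-05
```

```bash
cat > jars.py <<'E'
from g import *
from scipy.optimize import least_squares
import sys
tag=sys.argv[1]
C={'yellow':(.365,-.238,61),'red':(.543,-.389,19),'blue':(.348,.276,87)}
for nm,(cx,cy,_) in C.items():
    allP=[]
    for n in ['top','scene',]:
        s=load(tag,n);P,uv=cloud(s)
        k=(np.hypot(P[:,0]-cx,P[:,1]-cy)<.062)&(P[:,2]>.024)&(P[:,2]<.066)
        # keep biggest blob
        m=np.zeros((384,512),np.uint8);m[uv[k,1],uv[k,0]]=1
        K,lab,st,_c=cv2.connectedComponentsWithStats(m); b=np.argmin([np.hypot(*(np.median(P[(lab[uv[:,1],uv[:,0]]==i)],0)[:2]-[cx,cy])) if st[i,4]>60 and i else 9 for i in range(K)])
        P=P[lab[uv[:,1],uv[:,0]]==b]
        def f(p,P=P):
            d=P-[p[0],p[1],.033]; a=np.array([np.cos(p[2]),np.sin(p[2]),0]); return np.linalg.norm(d-np.outer(d@a,a),axis=1)-.025
        best=min((least_squares(f,[cx,cy,y0],loss='soft_l1',f_scale=.002) for y0 in np.radians([0,45,90,135])),key=lambda r:r.cost)
        p=best.x;a=np.array([np.cos(p[2]),np.sin(p[2])]); t=(P[:,:2]-p[:2])@a; lo,hi=np.percentile(t,[1.5,98.5]); c=p[:2]+a*(lo+hi)/2
        print(nm,n,len(P),'c',c.round(4),'yaw',np.degrees(p[2]).round(1)%180,'len',round(hi-lo,4),'rms',np.sqrt(np.mean(f(p)**2)).round(4),st[b,:4])
E
python3 jars.py a
python3 - <<'E'
from g import *
for n in ['top','scene']:
    s=load('a',n);P,uv=cloud(s)
    H=hsv(s);h=H[uv[:,1],uv[:,0]]
    near=np.hypot(P[:,0]-.505,P[:,1]-.335)<.09
    k=near&(h[:,0]>45)&(h[:,0]<95)&(h[:,1]>70)&(P[:,2]>.066)&(P[:,2]<.078)
    q=P[k][:,:2]; rc=cv2.minAreaRect((q*1000).astype(np.float32)); mu=q.mean(0); w,V=np.linalg.eigh(np.cov((q-mu).T)); print(n,'bar',k.sum(),rc,np.degrees(np.arctan2(V[1,1],V[0,1]))%180,mu)
    k=near&(P[:,2]>.085)&(P[:,2]<.125); q=P[k];print('tab',k.sum(),q.mean(0),np.percentile(q[:,2],[5,95]),cv2.minAreaRect((q[:,:2]*1000).astype(np.float32)))
    k=near&(P[:,2]>.110)&(P[:,2]<.125); q=P[k];print('tabtop',k.sum(),q.mean(0),cv2.minAreaRect((q[:,:2]*1000).astype(np.float32)))
    x0,y0=uv[near].min(0);c=s["img"][y0:y0+60,x0:x0+60,::-1]
    print(n,x0,y0); cv2.imwrite(f"pics/x_{n}.png",np.clip(1.6*cv2.resize(c,None,fx=10,fy=10,interpolation=cv2.INTER_CUBIC).astype(float),0,255).astype(np.uint8))
E
```

```text
yellow top 367 c [ 0.3726 -0.2399] yaw 151.1 len 0.0754 rms 0.0037 [315 205  24  27]
yellow scene 441 c [ 0.3742 -0.2435] yaw 151.1 len 0.0773 rms 0.0051 [161 198  21  29]
red top 351 c [ 0.5505 -0.3868] yaw 16.6 len 0.0745 rms 0.0039 [360 155  21  25]
red scene 552 c [ 0.5539 -0.3886] yaw 16.0 len 0.0761 rms 0.0045 [125 267  31  33]
blue top 366 c [0.3554 0.2757] yaw 173.9 len 0.0749 rms 0.0034 [162 205  19  26]
blue scene 366 c [0.3609 0.2746] yaw 171.8 len 0.0769 rms 0.0051 [311 143  23  25]
top bar 170 ((516.0864868164062, 332.7230529785156), (22.88503646850586, 123.27934265136719), 82.62488555908203) 171.18474157908267 [0.51373481 0.33253743]
tab 54 [0.51362329 0.33061865 0.10953734] [0.09054228 0.12089301] ((515.0264282226562, 331.6956481933594), (10.894262313842773, 31.49094581604004), 82.59754943847656)
tabtop 35 [0.51516958 0.33088664 0.11635757] ((515.031982421875, 331.0500183105469), (10.898077964782715, 30.843961715698242), 85.61064910888672)
top 133 149
scene bar 151 ((517.7933349609375, 329.5722961425781), (20.490140914916992, 123.5993881225586), 81.9427261352539) 171.86171975657086 [0.5213357  0.32813951]
tab 80 [0.52080499 0.3278946  0.10563197] [0.08838048 0.11652063] ((519.0634155273438, 329.76446533203125), (13.021240234375, 34.47761154174805), 84.70399475097656)
tabtop 37 [0.51805087 0.32895158 0.11405528] ((518.162353515625, 329.6177978515625), (10.6844482421875, 32.34273910522461), 81.34199523925781)
scene 331 164
```

```bash
python3 -c "
import cv2,numpy as np
a=cv2.imread('pics/x_top.png');b=cv2.imread('pics/x_scene.png')
print(a.shape,b.shape)"
```

```text
(600, 600, 3) (600, 600, 3)
```

View pics/x_top.png

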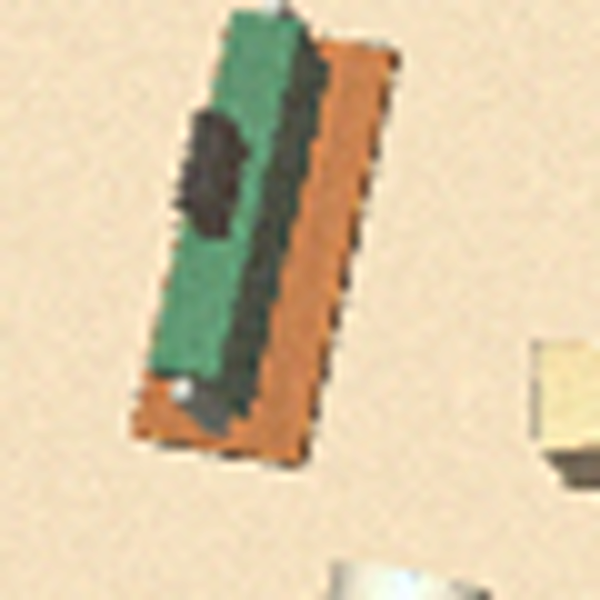

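View pics/x_scene.png

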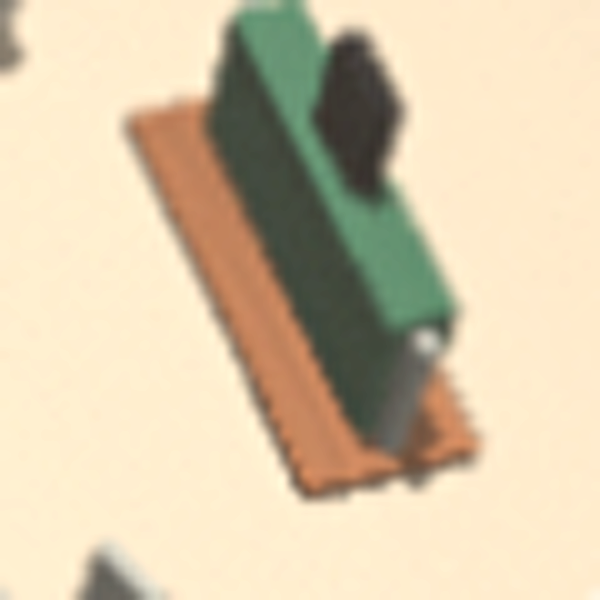

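```bash
python3 - <<'E'
from g import *
t=load('a','top')
for n,(u,v),h in [('propb',(475,288),.07),('propa',(288,285),.07),('black',(428,299),.076),('flask',(339,285),.14),('mug',(597,323),.085)]:
    print(n,onplane(t,[(u/1.5,v/1.5)],h).round(3))
E
cat > rel.py <<'E'
# usage: rel.py gx gy gz heading_deg : grasp-point target, tool straight down -> units in tool frame now
import sys,numpy as np
from scipy.spatial.transform import Rotation as R
from rig import r
o=r.get_obs();gx,gy,gz,hd=map(float,sys.argv[1:5]);h=np.radians(hd)
Rt=R.from_matrix(np.c_[[np.cos(h),np.sin(h),0],[np.sin(h),-np.cos(h),0],[0,0,-1]])
R0=R.from_rotvec(o['tcp_rot']);p=np.array([gx,gy,gz+.171])
print('t',(R0.inv().apply(p-o['eef_pos'])/.04).round(3),'w',(np.degrees((R0.inv()*Rt).as_rotvec())/6).round(3),'| now g',(o['eef_pos']+R0.apply([0,0,.171])).round(4),'x-heading',np.degrees(np.arctan2(*R0.as_matrix()[[1,0],0])).round(2),'tilt',np.degrees(np.arccos(-R0.as_matrix()[2,2])).round(2),'F',o['ft_force'].round(2),'w',round(o['grip_width'],4),'t',round(o['time'],2),'j',np.degrees(o['joint_positions']).round(0))
E
python3 rel.py .5165 .3303 .22 81.8
```

```text
propb [[ 0.452 -0.202  0.07 ]]
propa [[0.445 0.207 0.07 ]]
black [[ 0.423 -0.099  0.076]]
flask [[0.434 0.09  0.14 ]]
mug [[ 0.38  -0.461  0.085]]
t [-18.688 -15.131   0.353] w [-2.400e-02  4.000e-03 -2.473e+01] | now g [ 0.2582 -0.5959  0.2326] x-heading -66.58 tilt 0.11 F [-0.51 -0.57 -0.74] w 0.0951 t 0.1 j [-71.   7.  95.   0.  78.  -5.]
```

>>> carry_out(translation=[[-18.7,-15.1,0.35],[-18.7,-15.1,0.35],[-18.7,-15.1,0.35],[-18.7,-15.1,0.35],[-18.7,-15.1,0.35],[-18.7,-15.1,0.35],[-18.7,-15.1,0.35],[-18.7,-15.1,0.35],[-18.7,-15.1,0.35],[-18.7,-15.1,0.35],[-18.7,-15.1,0.35],[-18.7,-15.1,0.35],[-18.7,-15.1,0.35],[-18.7,-15.1,0.35],[-18.7,-15.1,0.35],[-18.7,-15.1,0.35],[-18.7,-15.1,0.35],[-18.7,-15.1,0.35],[-18.7,-15.1,0.35],[-18.7,-15.1,0.35]], twist=[[0,0,-24.7],[0,0,-24.7],[0,0,-24.7],[0,0,-24.7],[0,0,-24.7],[0,0,-24.7],[0,0,-24.7],[0,0,-24.7],[0,0,-24.7],[0,0,-24.7],[0,0,-24.7],[0,0,-24.7],[0,0,-24.7],[0,0,-24.7],[0,0,-24.7],[0,0,-24.7],[0,0,-24.7],[0,0,-24.7],[0,0,-24.7],[0,0,-24.7]], hand=[0,0,0,0,0,0,0,0,0,0,0,0,0,0,0,0,0,0.3,0.4,0.4])

```text
time: 1.77
eef_pos: [0.4808, 0.2088, 0.3922]
tcp_rot: [2.458, 1.957, -0.001]
ft_force: [-0.2, 0.4, 0.5]
grip_width: 0.0804
```

```bash
python3 rel.py .5165 .3303 .18 81.8
```

```text
t [3.16  0.19  1.029] w [-0.002  0.003 -0.79 ] | now g [0.4807 0.2088 0.2212] x-heading 77.06 tilt 0.02 F [-0.18  0.38  0.53] w 0.0804 t 1.77 j [ 18.  -9. 111.  -0.  77. -59.]
```

>>> carry_out(translation=[[3.0,0.2,0],[3.0,0.2,0],[3.0,0.2,0],[3.0,0.2,0],[3.0,0.2,0],[3.0,0.2,0]], twist=[[0,0,-0.8],[0,0,-0.8],[0,0,-0.8],[0,0,-0.8],[0,0,-0.8],[0,0,-0.8]], hand=[0.4,0.4,0.4,0.4,0.4,0.4])

```text
time: 2.27
eef_pos: [0.5162, 0.3212, 0.3918]
tcp_rot: [-2.38, -2.05, 0.003]
ft_force: [-0.3, -0.1, 0.7]
grip_width: 0.0571
```

```bash
python3 rel.py .5165 .3303 .16 81.8; python3 cap.py b
```

```text
t [ 0.227 -0.025  1.52 ] w [-0.011  0.013 -0.053] | now g [0.516  0.3211 0.2208] x-heading 81.48 tilt 0.1 F [-0.26 -0.09  0.68] w 0.0571 t 2.27 j [ 27.   2. 101.  -0.  77. -55.]
```

View pics/b_scene.png

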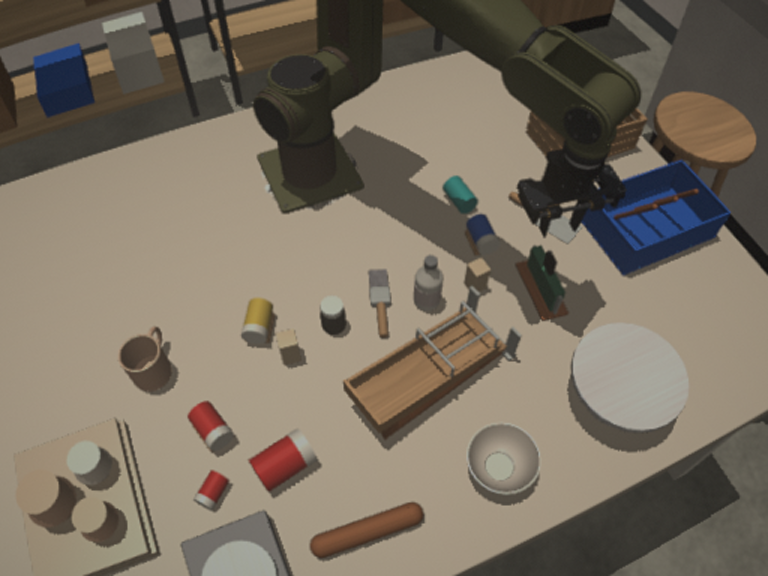

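>>> carry_out(translation=[[0.23,0,0.8],[0.23,0,1.6],[0.23,0,2.2],[0.23,0,2.6],[0.23,0,2.8],[0.23,0,3.0],[0.23,0,3.0],[0.23,0,3.0]], twist=[[0,0,-0.05],[0,0,-0.05],[0,0,-0.05],[0,0,-0.05],[0,0,-0.05],[0,0,-0.05],[0,0,-0.05],[0,0,-0.05]], hand=[0.4,0.4,0.4,0.4,0.4,0.4,0.4,0.4])

```text
time: 3.03
eef_pos: [0.5182, 0.3302, 0.2736]
tcp_rot: [2.376, 2.055, 0.002]
ft_force: [0.2, -0.4, 0.0]
grip_width: 0.0572
```

```bash
python3 rel.py .5165 .3303 .101 81.8; python3 cap.py c; python3 - <<'E'
from g import *
for n,(x0,y0) in dict(top=(125,140),scene=(320,120)).items():
    s=load('c',n);c=s["img"][y0:y0+90,x0:x0+90,::-1];cv2.imwrite(f"pics/cz_{n}.png",np.clip(1.5*cv2.resize(c,None,fx=6,fy=6,interpolation=cv2.INTER_CUBIC).astype(float),0,255).astype(np.uint8))
E
```

```text
t [-0.004 -0.042  0.04 ] w [ 0.01  -0.007 -0.013] | now g [0.5184 0.3303 0.1026] x-heading 81.72 tilt 0.07 F [ 0.21 -0.38  0.01] w 0.0572 t 3.03 j [ 28.   9. 105.   0.  65. -54.]
```

View pics/cz_scene.png

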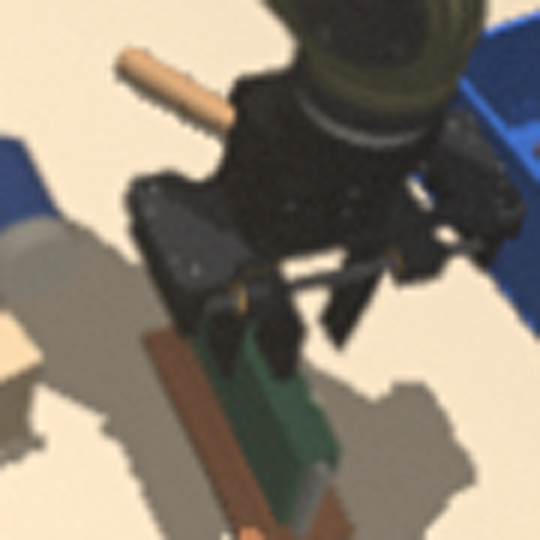

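>>> carry_out(translation=[[0,0,0],[0,0,0],[0,0,0],[0,0,0],[0,0,0],[0,0,0],[0,0,0],[0,0,0]], twist=[[0,0,0],[0,0,0],[0,0,0],[0,0,0],[0,0,0],[0,0,0],[0,0,0],[0,0,0]], hand=[0.8,0.9,0.95,0.95,1,1,1,1])

```text
time: 3.8
eef_pos: [0.5178, 0.3306, 0.2726]
tcp_rot: [-2.375, -2.056, -0.0]
ft_force: [-0.2, 2.0, -1.2]
grip_width: 0.0101
```

```bash
python3 rel.py .5165 .3303 .101 81.8
```

```text
t [-0.011 -0.032  0.014] w [-0.    -0.002 -0.007] | now g [0.5178 0.3306 0.1016] x-heading 81.76 tilt 0.01 F [-0.17  2.01 -1.19] w 0.0101 t 3.8 j [ 28.   9. 105.   0.  65. -54.]
```

>>> carry_out(translation=[[0,0,-0.3],[0,0,-0.8],[0,0,-1.5],[0,0,-2.2],[0,0,-3.0],[0,0,-3.0],[0,0,-3.0],[0,0,-3.0]], twist=[[0,0,0],[0,0,0],[0,0,0],[0,0,0],[0,0,0],[0,0,0],[0,0,0],[0,0,0]], hand=[1,1,1,1,1,1,1,1])

```text
time: 4.47
eef_pos: [0.5175, 0.3304, 0.3921]
tcp_rot: [-2.375, -2.056, 0.002]
ft_force: [0.7, -0.0, -1.9]
grip_width: 0.01
```

```bash
python3 rel.py .570 .1765 .220 103.6
```

```text
t [-3.619  1.849  0.028] w [-0.009  0.005 -3.639] | now g [0.5174 0.3303 0.2211] x-heading 81.77 tilt 0.06 F [ 0.7  -0.01 -1.89] w 0.01 t 4.47 j [ 28.   3. 100.  -0.  77. -54.]
```

>>> carry_out(translation=[[-0.6,0.3,0],[-1.2,0.6,0],[-1.8,0.9,0],[-2.4,1.2,0],[-3.0,1.5,0],[-3.4,1.75,0],[-3.62,1.85,0],[-3.62,1.85,0],[-3.62,1.85,0],[-3.62,1.85,0],[-3.62,1.85,0]], twist=[[0,0,-0.6],[0,0,-1.2],[0,0,-1.8],[0,0,-2.4],[0,0,-3.0],[0,0,-3.4],[0,0,-3.64],[0,0,-3.64],[0,0,-3.64],[0,0,-3.64],[0,0,-3.64]], hand=[1,1,1,1,1,1,1,1,1,1,1])

```text
time: 5.38
eef_pos: [0.5699, 0.1774, 0.3918]
tcp_rot: [-1.941, -2.469, 0.002]
ft_force: [0.2, -0.2, -1.3]
grip_width: 0.0096
```

```bash
python3 rel.py .570 .1765 .155 103.6; python3 cap.py d;python3 - <<'E'
from g import *
for n,(x0,y0) in dict(top=(170,100),scene=(280,130)).items():
    s=load('d',n);c=s["img"][y0:y0+100,x0:x0+100,::-1];cv2.imwrite(f"pics/dz_{n}.png",np.clip(1.5*cv2.resize(c,None,fx=6,fy=6,interpolation=cv2.INTER_CUBIC).astype(float),0,255).astype(np.uint8))
E
```

```text
t [-2.200e-02 -1.000e-03  1.644e+00] w [-0.014 -0.003  0.007] | now g [0.5697 0.1774 0.2208] x-heading 103.64 tilt 0.09 F [ 0.15 -0.19 -1.3 ] w 0.0096 t 5.38 j [ 12.   1. 102.   0.  77. -92.]
```

View pics/dz_scene.png

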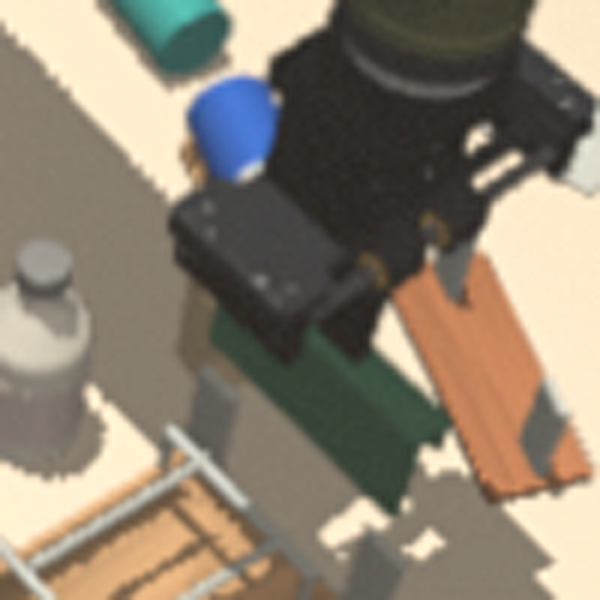

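View pics/dz_top.png

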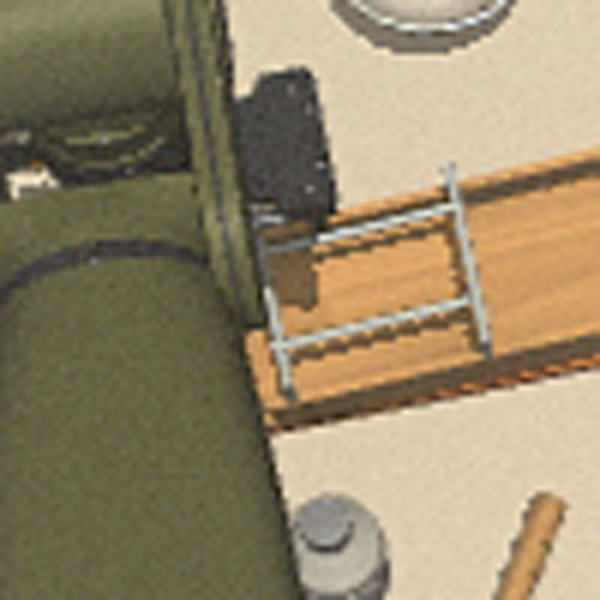

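```bash
python3 - <<'E'
from g import *
s=load('d','scene')
ex=np.array([.972,.235]);ey=np.array([-.235,.972]);hk=np.array([.5697,.1774])
Zp=lambda p:np.array(p,float)/6-.42+[280,130]
for nm,p,z,loc in [('plate bottom far',(398,512),.129,(.062,-.012)),('plate bottom far inner',(405,510),.129,(.062,-.006)),('bar top lip far corner',(452,405),.191,(.062,.011)),('bar top uphill far corner',(415,438),.191,(.062,-.012)),('bar top near uphill',(213,315),.191,(-.062,-.012))]:
    q=onplane(s,[Zp(p)],z)[0][:2]; e=hk+ex*loc[0]+ey*loc[1]
    d=q-e; print(nm,q.round(4),'pred',e.round(4),'local diff mm',(np.array([d@ex,d@ey])*1000).round(1), 'predpx',((proj(s,[[*e,z]])[0]-[280,130]+.42)*6).round(0))
# uprights again: scene
P,uv=cloud(s)
E
```

```text
plate bottom far [0.6296 0.1853] pred [0.6328 0.1803] local diff mm [-1.9  5.6] predpx [392. 521.]
plate bottom far inner [0.63   0.1887] pred [0.6314 0.1861] local diff mm [-0.7  2.9] predpx [402. 514.]
bar top lip far corner [0.62   0.2053] pred [0.6274 0.2027] local diff mm [-6.5  4.3] predpx [456. 420.]
bar top uphill far corner [0.6283 0.1814] pred [0.6328 0.1803] local diff mm [-4.1  2.1] predpx [418. 447.]
bar top near uphill [0.5356 0.1318] pred [0.5123 0.1512] local diff mm [ 18.1 -24.3] predpx [226. 263.]
```

```bash
cat > pl.py <<'E'
from g import *
import sys
tag=sys.argv[1]; hk=np.array([float(v) for v in sys.argv[2:5]])
yaw=np.radians(13.6)
ex=np.array([np.cos(yaw),np.sin(yaw)]);ey=np.array([-ex[1],ex[0]])
s=load(tag,'scene');P,uv=cloud(s);H=hsv(s)[uv[:,1],uv[:,0]]
L=(P[:,:2]-hk[:2])@np.c_[ex,ey]; z=P[:,2]-hk[2]
g=(H[:,0]>45)&(H[:,0]<95)&(H[:,1]>60)&(abs(L[:,0])<.09)&(abs(L[:,1])<.05)
k=g&(z<-.005)&(z>-.05)&(L[:,1]<.002)
print('plate face y: n',k.sum(),np.percentile(L[k,1]*1000,[10,50,90]),'slope',np.polyfit(L[k,0],L[k,1],1)[0],'x rng',np.percentile(L[k,0],[1,99]))
k=g&(abs(L[:,1])<.009)&(z>0)&(z<.02); print('bar top z',k.sum(),np.median(z[k])*1000)
k=g&(z<-.005); print('z min',np.percentile(z[k],2))
# uprights: same view
O=np.array([.5698,.1765]);L=(P[:,:2]-O)@np.c_[ex,ey]
for sg in(-1,1):
    k=(abs(sg*L[:,0]-.058)<.01)&(abs(L[:,1])<.012)&(P[:,2]>.05)&(P[:,2]<.082)
    print('upright uphill face y (expect -3)',sg,k.sum(),np.percentile(L[k,1]*1000,[10,50,90]))
E
python3 pl.py d .5697 .1774 .185; sed -n 1,1p pl.py; python3 - <<'E'
import re
src=open('pl.py').read()
E
python3 pl.py a .5165 .3303 .066 | tail -2
```

```text
from g import *Traceback (most recent call last):
  File "pl.py", line 10, in <module>
    print('plate face y: n',k.sum(),np.percentile(L[k,1]*1000,[10,50,90]),'slope',np.polyfit(L[k,0],L[k,1],1)[0],'x rng',np.percentile(L[k,0],[1,99]))
                                    ~~~~~~~~~~~~~^^^^^^^^^^^^^^^^^^^^^^^^
    return _quantile_unchecked(
        a, q, axis, out, overwrite_input, method, keepdims, weights)
    return _ureduce(a,
                    func=_quantile_ureduce_func,
    ...<5 lines>...
                    overwrite_input=overwrite_input,
                    method=method)
    r = func(a, **kwargs)
    result = _quantile(arr,
                       quantiles=q,
    ...<2 lines>...
                       out=out,
                       weights=wgt)
    slices_having_nans = np.isnan(arr[-1, ...])
                                  ~~~^^^^^^^^^
IndexError: index -1 is out of bounds for axis 0 with size 0
Traceback (most recent call last):
  File "pl.py", line 10, in <module>
    print('plate face y: n',k.sum(),np.percentile(L[k,1]*1000,[10,50,90]),'slope',np.polyfit(L[k,0],L[k,1],1)[0],'x rng',np.percentile(L[k,0],[1,99]))
                                    ~~~~~~~~~~~~~^^^^^^^^^^^^^^^^^^^^^^^^
IndexError: index -1 is out of bounds for axis 0 with size 0
```

```bash
sed -i 's/^g=.*/g=(H[:,2]>H[:,2]*0)\&(abs(L[:,0])<.07)\&(abs(L[:,1])<.03)/; s/(z<-.005)&(z>-.05)&(L\[:,1\]<.002)/(z<-.005)\&(z>-.05)\&(L[:,1]<.002)\&(L[:,0]>-.03)/; s/(H\[:,2\]>H\[:,2\]\*0)/(H[:,2]>=0)/' pl.py
python3 pl.py d .5697 .1774 .185; python3 - <<'E'
from g import *
s=load('d','scene');P,uv=cloud(s)
p=(200+280-280, )
for z in [(340,420),(400,470),(330,360),(380,380)]:
    u,v=np.array(z)/6+[280,130]; u,v=int(u),int(v); i=np.where((uv==[u,v]).all(1))[0]; print(z,P[i],hsv(s)[v,u])
E
python3 pl.py a .5165 .3303 .066 | tail -2
```

```text
plate face y: n 251 [-13.51961527 -11.64886396  -9.92090281] slope -0.026723496463316124 x rng [-0.02726785  0.06057599]
bar top z 139 7.015538365814644
z min -0.18774659389491094
upright uphill face y (expect -3) -1 34 [-4.58029012 -3.30247054 -2.11410835]
upright uphill face y (expect -3) 1 37 [-6.0364295  -4.79602669 -2.91496283]
(340, 420) [[0.58973816 0.17194015 0.15517329]] [60 55 46]
(400, 470) [[0.62793402 0.17861859 0.16597174]] [60 44 46]
(330, 360) [[0.58002929 0.16747233 0.19231393]] [65 58 53]
(380, 380) [[0.59750853 0.18154422 0.19357541]] [63 57 54]
upright uphill face y (expect -3) -1 30 [-3.93689201 -2.91925546 -1.7784915 ]
upright uphill face y (expect -3) 1 36 [-5.41548689 -4.27960171 -2.67013782]
```

```bash
python3 rel.py .570 .1755 .15 103.4
```

```text
t [-0.046 -0.011  1.783] w [-0.005 -0.001  0.043] | now g [0.5699 0.1774 0.2213] x-heading 103.66 tilt 0.03 F [ 0.26  0.55 -1.36] w 0.0098 t 5.48 j [ 12.   1. 102.   0.  77. -92.]
```

>>> carry_out(translation=[[-0.05,0,0],[-0.05,0,0.4],[-0.05,0,0.8],[-0.05,0,1.1],[-0.05,0,1.4],[-0.05,0,1.6],[-0.05,0,1.75],[-0.05,0,1.75],[-0.05,0,1.75]], twist=[[0,0,0],[0,0,0],[0,0,0],[0,0,0],[0,0,0],[0,0,0],[0,0,0],[0,0,0],[0,0,0]], hand=[1,1,1,1,1,1,1,1,1])

```text
time: 6.23
eef_pos: [0.5709, 0.1747, 0.3226]
tcp_rot: [-1.943, -2.469, 0.0]
ft_force: [0.6, 0.7, -0.5]
grip_width: 0.0099
```

```bash
python3 rel.py .570 .1755 .125 103.4; python3 cap.py e scene; python3 pl.py e .5700 .1755 .1155; python3 - <<'E'
from g import *
for n,(x0,y0) in dict(scene=(280,130)).items():
    s=load('e',n);c=s["img"][y0:y0+100,x0:x0+100,::-1];cv2.imwrite(f"pics/ez_{n}.png",np.clip(1.5*cv2.resize(c,None,fx=6,fy=6,interpolation=cv2.INTER_CUBIC).astype(float),0,255).astype(np.uint8))
E
```

```text
t [ 0.025 -0.017  0.665] w [-0.001  0.     0.033] | now g [0.5709 0.1747 0.1516] x-heading 103.6 tilt 0.01 F [ 0.64  0.73 -0.54] w 0.0099 t 6.23 j [ 12.   4. 106.  -0.  70. -92.]
plate face y: n 235 [-14.80094685 -12.24134169  -7.23001239] slope 0.02381037529849583 x rng [-0.02810325  0.06807282]
bar top z 115 6.495446177037498
z min -0.11823487733374718
upright uphill face y (expect -3) -1 3 [-10.75671752 -10.4454229   -9.3985589 ]
upright uphill face y (expect -3) 1 22 [-5.88451568 -4.30814125 -2.65983677]
```

View pics/ez_scene.png

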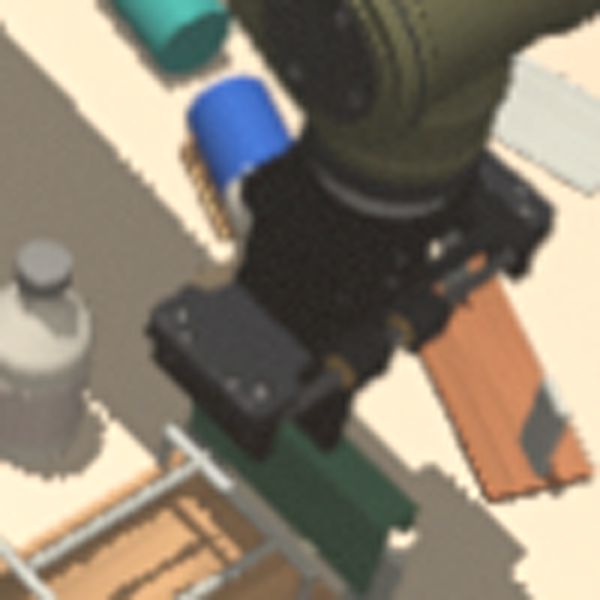

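>>> carry_out(translation=[[0.02,0,0.15],[0.02,0,0.3],[0.02,0,0.45],[0.02,0,0.55],[0.02,0,0.62],[0.02,0,0.66],[0.02,0,0.66]], twist=[[0,0,0],[0,0,0],[0,0,0],[0,0,0],[0,0,0],[0,0,0],[0,0,0]], hand=[1,1,1,1,1,1,1])

```text
time: 6.87
eef_pos: [0.5707, 0.1755, 0.2966]
tcp_rot: [1.943, 2.469, 0.0]
ft_force: [-1.2, -0.8, 1.3]
grip_width: 0.0098
```

```bash
python3 rel.py .570 .1755 .1255 103.4
```

```text
t [ 0.004 -0.017  0.001] w [0.002 0.    0.034] | now g [0.5707 0.1755 0.1256] x-heading 103.6 tilt 0.01 F [-1.23 -0.81  1.27] w 0.0098 t 6.87 j [ 12.   6. 107.  -0.  67. -92.]
```

>>> carry_out(translation=[[0,0,0.03],[0,0,0.04],[0,0,0.04]], twist=[[0,0,0],[0,0,0],[0,0,0]], hand=[1,1,1])

```text
time: 7.12
eef_pos: [0.5708, 0.1755, 0.2965]
tcp_rot: [1.943, 2.469, -0.0]
ft_force: [-4.3, -1.4, 8.1]
grip_width: 0.0098
```

```bash
python3 rel.py .570 .1755 .1255 103.4
```

```text
t [ 0.004 -0.019  0.001] w [0.001 0.001 0.034] | now g [0.5708 0.1755 0.1255] x-heading 103.61 tilt 0.01 F [-4.26 -1.41  8.12] w 0.0098 t 7.12 j [ 12.   6. 107.  -0.  67. -92.]
```

Seated: it stops with force at g z = 0.1255, as predicted. Release.

>>> carry_out(translation=[[0,0,-0.03],[0,0,-0.03],[0,0,-0.03],[0,0,-0.03],[0,0,-0.03],[0,0,-0.03]], twist=[[0,0,0],[0,0,0],[0,0,0],[0,0,0],[0,0,0],[0,0,0]], hand=[0.8,0.65,0.65,0.65,0.65,0.65])

```text
time: 7.62
eef_pos: [0.5706, 0.1754, 0.2955]
tcp_rot: [-1.943, -2.469, 0.0]
ft_force: [-0.4, 0.2, -0.4]
grip_width: 0.0332
```

>>> carry_out(translation=[[0,0,-0.5],[0,0,-1.0],[0,0,-1.8],[0,0,-2.6],[0,0,-3.4],[0,0,-4.0],[0,0,-4.0],[0,0,-4.0]], twist=[[0,0,0],[0,0,0],[0,0,0],[0,0,0],[0,0,0],[0,0,0],[0,0,0],[0,0,0]], hand=[0.65,0.65,0.65,0.5,0.3,0.3,0.3,0.3])

```text
time: 8.28
eef_pos: [0.5708, 0.1755, 0.4578]
tcp_rot: [1.941, 2.467, 0.005]
ft_force: [-1.0, -0.7, -0.1]
grip_width: 0.061
```

```bash
python3 rel.py .3735 -.2415 .20 61; python3 cap.py f; python3 pl.py f .5708 .1755 .09; python3 - <<'E'
from g import *
for n,(x0,y0) in dict(scene=(280,150)).items():
    s=load('f',n);c=s["img"][y0:y0+100,x0:x0+100,::-1];cv2.imwrite(f"pics/fz_{n}.png",np.clip(1.5*cv2.resize(c,None,fx=6,fy=6,interpolation=cv2.INTER_CUBIC).astype(float),0,255).astype(np.uint8))
E
```

```text
t [-8.973 -7.254  2.142] w [ 0.036 -0.013  7.101] | now g [0.5714 0.1757 0.2868] x-heading 103.61 tilt 0.23 F [-1.   -0.7  -0.06] w 0.061 t 8.28 j [ 12.  -1.  98.   0.  83. -92.]
plate face y: n 225 [-12.36292308  -9.9692265   -3.82446158] slope 0.029442205643069444 x rng [-0.02918962  0.06810122]
bar top z 226 6.6353821705522344
z min -0.09304802614305588
upright uphill face y (expect -3) -1 16 [-11.83663199 -10.79935559 -10.22347418]
upright uphill face y (expect -3) 1 31 [-11.52256639  -5.12455288  -2.87891018]
```

View pics/fz_scene.png

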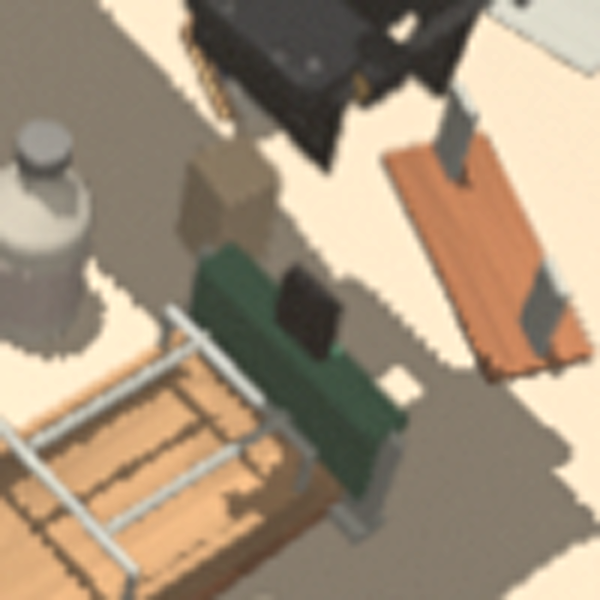

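>>> carry_out(translation=[[-8.97,-7.25,0.5],[-8.97,-7.25,0.5],[-8.97,-7.25,0.5],[-8.97,-7.25,0.5],[-8.97,-7.25,0.5],[-8.97,-7.25,0.5],[-8.97,-7.25,0.5],[-8.97,-7.25,0.5],[-8.97,-7.25,0.8],[-8.97,-7.25,1.4],[-8.97,-7.25,2.1],[-8.97,-7.25,2.1],[-8.97,-7.25,2.1],[-8.97,-7.25,2.1],[-8.97,-7.25,2.1]], twist=[[0,0,7.1],[0,0,7.1],[0,0,7.1],[0,0,7.1],[0,0,7.1],[0,0,7.1],[0,0,7.1],[0,0,7.1],[0,0,7.1],[0,0,7.1],[0,0,7.1],[0,0,7.1],[0,0,7.1],[0,0,7.1],[0,0,7.1]], hand=[0.1,0.1,0.1,0.1,0.1,0.1,0.1,0.1,0.1,0.1,0.1,0.1,0.1,0.1,0.1])

```text
time: 9.63
eef_pos: [0.3733, -0.2411, 0.3715]
tcp_rot: [-2.706, -1.594, -0.0]
ft_force: [0.3, 0.7, -0.0]
grip_width: 0.0855
```

```bash
python3 rel.py .3735 -.2415 .038 61.1
```

```text
t [-0.011  0.013  4.062] w [-0.011 -0.007 -0.015] | now g [ 0.3732 -0.2409  0.2005] x-heading 61.01 tilt 0.07 F [ 0.27  0.7  -0.05] w 0.0855 t 9.63 j [ -40.  -19.  122.    0.   77. -101.]
```

>>> carry_out(translation=[[0,0,0.8],[0,0,1.6],[0,0,2.4],[0,0,3.1],[0,0,3.6],[0,0,3.9],[0,0,4.05],[0,0,4.05],[0,0,4.05],[0,0,4.05],[0,0,4.05],[0,0,4.05],[0,0,4.05],[0,0,4.05],[0,0,4.05]], twist=[[0,0,0],[0,0,0],[0,0,0],[0,0,0],[0,0,0],[0,0,0],[0,0,0],[0,0,0],[0,0,0],[0,0,0],[0,0,0],[0,0,0],[0,0,0],[0,0,0],[0,0,0]], hand=[0.1,0.1,0.1,0.1,0.1,0.1,0.1,0.1,0.1,0.3,0.5,0.6,0.7,0.7,0.7])

```text
time: 10.88
eef_pos: [0.3731, -0.2416, 0.21]
tcp_rot: [2.707, 1.594, 0.0]
ft_force: [0.1, -0.1, -0.3]
grip_width: 0.0512
```

```bash
python3 rel.py .3735 -.2415 .038 61.1
```

```text
t [0.006 0.008 0.025] w [ 0.003  0.    -0.018] | now g [ 0.3731 -0.2416  0.039 ] x-heading 60.99 tilt 0.02 F [ 0.1  -0.11 -0.32] w 0.0512 t 10.88 j [ -40.   -7.  129.    0.   58. -101.]
```

>>> carry_out(translation=[[0,0,0],[0,0,0],[0,0,0],[0,0,0],[0,0,-0.3],[0,0,-0.9],[0,0,-1.7],[0,0,-2.5],[0,0,-3.3],[0,0,-4.0],[0,0,-4.0],[0,0,-4.0],[0,0,-4.0]], twist=[[0,0,0],[0,0,0],[0,0,0],[0,0,0],[0,0,0],[0,0,0],[0,0,0],[0,0,0],[0,0,0],[0,0,0],[0,0,0],[0,0,0],[0,0,0]], hand=[1,1,1,1,1,1,1,1,1,1,1,1,1])

```text
time: 11.97
eef_pos: [0.3728, -0.2412, 0.3683]
tcp_rot: [-2.705, -1.593, 0.001]
ft_force: [-0.4, -0.2, -1.7]
grip_width: 0.0495
```

```bash
python3 cap.py h; python3 - <<'E'
import numpy as np
O=np.array([.5701,.1753]);y=np.radians(13.5);ex=np.array([np.cos(y),np.sin(y)]);ey=np.array([-ex[1],ex[0]])
for fy in(-.06,-.075,-.085): print(fy,(O+ey*(fy-.146)).round(4),'floor',.03+.1206*(.14-fy))
E
python3 rel.py .6205 -.0397 .20 103.5
```

```text
-0.06 [ 0.6182 -0.025 ] floor 0.05412
-0.075 [ 0.6217 -0.0396] floor 0.055929000000000006
-0.085 [ 0.624  -0.0493] floor 0.057135000000000005
t [ 7.407  2.979 -0.1  ] w [-0.036 -0.023 -7.083] | now g [ 0.3721 -0.2406  0.1963] x-heading 61.0 tilt 0.25 F [ 0.85 -0.94 -1.52] w 0.0491 t 12.07 j [ -40.  -19.  122.    0.   77. -101.]
```

View pics/h_scene.png

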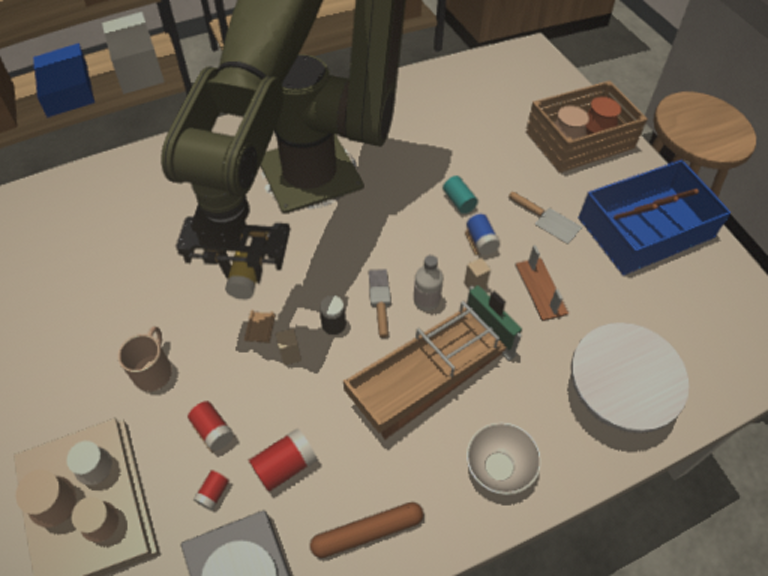

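>>> carry_out(translation=[[1.0,0.4,-0.1],[2.0,0.8,-0.1],[3.0,1.2,-0.1],[4.0,1.6,-0.1],[5.0,2.0,-0.1],[6.0,2.4,-0.1],[6.8,2.7,-0.1],[7.2,2.9,-0.1],[7.42,2.96,-0.1],[7.42,2.96,-0.1],[7.42,2.96,-0.1],[7.42,2.96,-0.1]], twist=[[0,0,-0.9],[0,0,-1.8],[0,0,-2.7],[0,0,-3.6],[0,0,-4.5],[0,0,-5.4],[0,0,-6.3],[0,0,-7.0],[0,0,-7.1],[0,0,-7.1],[0,0,-7.1],[0,0,-7.1]], hand=[1,1,1,1,1,1,1,1,1,1,1,1])

```text
time: 13.07
eef_pos: [0.6196, -0.0402, 0.3729]
tcp_rot: [-1.944, -2.466, 0.002]
ft_force: [0.7, 0.1, -1.2]
grip_width: 0.0494
```

```bash
python3 rel.py .6217 -.0396 .100 103.5
```

```text
t [1.000e-03 5.900e-02 2.547e+00] w [-0.019 -0.003 -0.003] | now g [ 0.6193 -0.0402  0.2019] x-heading 103.48 tilt 0.12 F [ 0.74  0.1  -1.25] w 0.0494 t 13.07 j [  -9.    5.  100.   -0.   75. -112.]
```

>>> carry_out(translation=[[0,0.06,0.6],[0,0.06,1.2],[0,0.06,1.7],[0,0.06,2.1],[0,0.06,2.4],[0,0.06,2.55],[0,0.06,2.55],[0,0.06,2.55]], twist=[[0,0,0],[0,0,0],[0,0,0],[0,0,0],[0,0,0],[0,0,0],[0,0,0],[0,0,0]], hand=[1,1,1,1,1,1,1,1])

```text
time: 13.73
eef_pos: [0.6229, -0.0392, 0.2725]
tcp_rot: [1.943, 2.468, 0.0]
ft_force: [-0.1, -0.0, -1.6]
grip_width: 0.0493
```

```bash
python3 rel.py .6217 -.0396 .0871 103.5;python3 cap.py i; python3 - <<'E'
from g import *
for n,(x0,y0) in dict(scene=(220,170),top=(200,90)).items():
    s=load('i',n);c=s["img"][y0:y0+110,x0:x0+130,::-1];cv2.imwrite(f"pics/iz_{n}.png",np.clip(1.5*cv2.resize(c,None,fx=5,fy=5,interpolation=cv2.INTER_CUBIC).astype(float),0,255).astype(np.uint8))
E
```

```text
t [-0.003 -0.031  0.359] w [0.006 0.003 0.009] | now g [ 0.623  -0.0392  0.1015] x-heading 103.55 tilt 0.04 F [-0.07 -0.01 -1.64] w 0.0493 t 13.73 j [  -9.   10.  104.   -0.   65. -112.]
```

View pics/iz_scene.png

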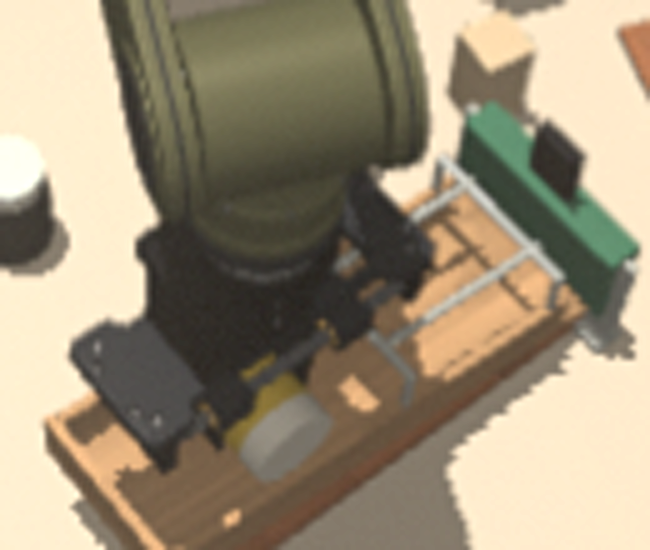

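View pics/iz_top.png

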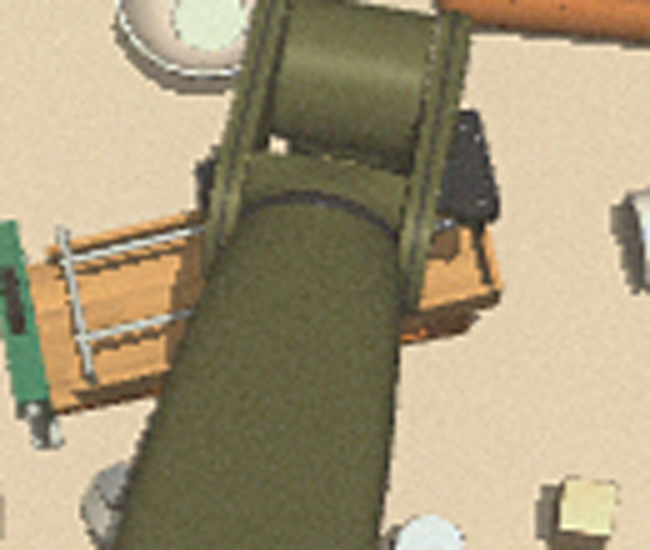

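```bash
cat > lid.py <<'E'
from g import *
import sys
s=load(sys.argv[1],'scene');P,uv=cloud(s)
O=np.array([.5701,.1753]);y=np.radians(13.5);ex=np.array([np.cos(y),np.sin(y)]);ey=np.array([-ex[1],ex[0]])
L=(P[:,:2]-O)@np.c_[ex,ey]+[0,.146]
H=hsv(s)[uv[:,1],uv[:,0]]
k=(L[:,0]>.0)&(L[:,0]<.06)&(abs(L[:,1]+.075)<.03)&(P[:,2]>.085)&(P[:,2]<.12)
print(k.sum(),'x pct',np.percentile(L[k,0]*1000,[5,50,90,97]).round(1),'y',np.percentile(L[k&(L[:,0]>.03),1]*1000,[5,50,95]).round(1))
k=(L[:,0]>.0)&(L[:,0]<.06)&(abs(L[:,1]+.075)<.03)&(P[:,2]>.062)&(P[:,2]<.13)
print(np.histogram(L[k,0]*1000,bins=range(0,62,3)))
E
python3 lid.py i
```

```text
272 x pct [12.1 34.3 47.4 52.1] y [-100.   -81.7  -54.7]
(array([ 5,  2,  3,  8, 23, 16, 21, 21, 23, 17, 28, 17, 25, 98,  0, 13, 20,
       69,  1,  0]), array([ 0,  3,  6,  9, 12, 15, 18, 21, 24, 27, 30, 33, 36, 39, 42, 45, 48,
       51, 54, 57, 60]))
```

>>> carry_out(translation=[[0,-0.05,0.1],[0,-0.05,0.2],[0,-0.05,0.28],[0,-0.05,0.32],[0,-0.05,0.36],[0,-0.05,0.36]], twist=[[0,0,0],[0,0,0],[0,0,0],[0,0,0],[0,0,0],[0,0,0]], hand=[1,1,1,1,1,1])

```text
time: 14.33
eef_pos: [0.621, -0.0391, 0.2581]
tcp_rot: [-1.942, -2.469, 0.0]
ft_force: [-3.0, -0.9, 2.8]
grip_width: 0.0494
```

```bash
python3 rel.py .6217 -.0396 .0871 103.5
```

```text
t [-0.016  0.014  0.   ] w [-0.006 -0.002  0.018] | now g [ 0.6209 -0.0391  0.0871] x-heading 103.61 tilt 0.04 F [-2.97 -0.89  2.77] w 0.0494 t 14.33 j [  -9.   11.  105.    0.   64. -112.]
```

>>> carry_out(translation=[[0,0,0],[0,0,0],[0,0,0],[0,0,0],[0,0,0],[0,0,-0.2],[0,0,-0.5],[0,0,-0.9],[0,0,-1.4],[0,0,-2.0],[0,0,-2.6],[0,0,-3.0],[0,0,-3.0]], twist=[[0,0,0],[0,0,0],[0,0,0],[0,0,0],[0,0,0],[0,0,0],[0,0,0],[0,0,0],[0,0,0],[0,0,0],[0,0,0],[0,0,0],[0,0,0]], hand=[0.4,0.3,0.2,0.2,0.2,0.2,0.2,0.2,0.2,0.2,0.2,0.1,0.1])

```text
time: 15.42
eef_pos: [0.622, -0.0394, 0.3843]
tcp_rot: [1.937, 2.462, 0.008]
ft_force: [0.6, -0.1, 1.0]
grip_width: 0.0833
```

```bash
python3 rel.py .5522 -.3877 .20 106.3;python3 cap.py j
```

```text
t [-8.052 -3.748  0.33 ] w [ 0.092  0.041 -0.449] | now g [ 0.6238 -0.0396  0.2134] x-heading 103.6 tilt 0.6 F [ 0.64 -0.14  1.01] w 0.0833 t 15.42 j [  -9.    4.   99.   -0.   76. -112.]
```

View pics/j_scene.png

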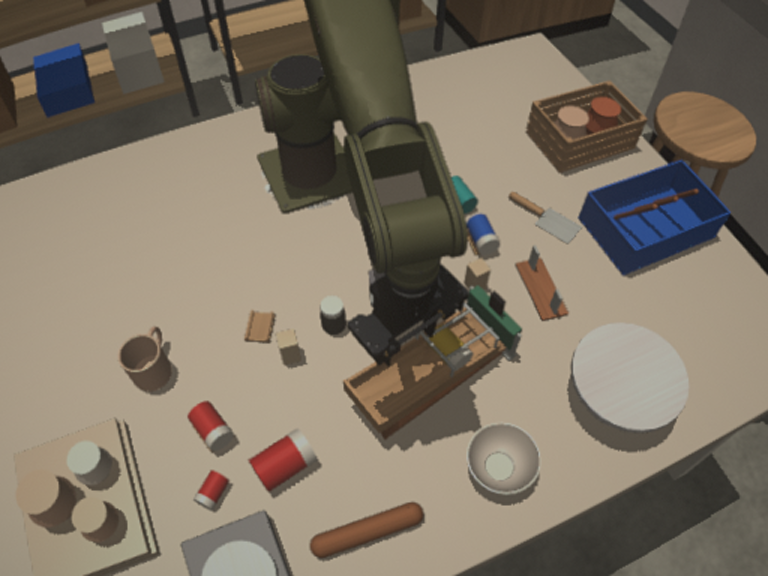

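>>> carry_out(translation=[[-1.0,-0.47,0],[-2.0,-0.93,0],[-3.0,-1.4,0],[-4.0,-1.86,0],[-5.0,-2.33,0],[-6.0,-2.8,0],[-7.0,-3.26,0],[-7.7,-3.58,0.2],[-8.05,-3.75,0.33],[-8.05,-3.75,0.33],[-8.05,-3.75,0.33],[-8.05,-3.75,0.33]], twist=[[0,0,-0.45],[0,0,-0.45],[0,0,-0.45],[0,0,-0.45],[0,0,-0.45],[0,0,-0.45],[0,0,-0.45],[0,0,-0.45],[0,0,-0.45],[0,0,-0.45],[0,0,-0.45],[0,0,-0.45]], hand=[0.1,0.1,0.1,0.1,0.1,0.1,0.1,0.1,0.1,0.1,0.1,0.1])

```text
time: 16.52
eef_pos: [0.5508, -0.3867, 0.3627]
tcp_rot: [-1.882, -2.512, -0.001]
ft_force: [-0.0, 0.3, 0.6]
grip_width: 0.0856
```

```bash
python3 rel.py .5522 -.3877 .039 106.3;python3 cap.py k; cat > q.py <<'E'
from g import *
import sys
O=np.array([.5701,.1753]);y=np.radians(13.5);ex=np.array([np.cos(y),np.sin(y)]);ey=np.array([-ex[1],ex[0]])
rng={'yellow':lambda h:(h>15)&(h<35),'red':lambda h:(h<6)|(h>173),'blue':lambda h:(h>105)&(h<128)}
for n in ['top','scene']:
    s=load(sys.argv[1],n);P,uv=cloud(s);H=hsv(s)[uv[:,1],uv[:,0]]
    L=(P[:,:2]-O)@np.c_[ex,ey]+[0,.146]; rz=P[:,2]-(.03+.1206*(.14-L[:,1]))
    for c,f in rng.items():
        k=f(H[:,0])&(H[:,1]>185)&(abs(L[:,0])<.05)&(L[:,1]>-.17)&(L[:,1]<.15)&(rz>.02)&(rz<.056)
        if k.sum()>15: print(n,c,k.sum(),'x',np.percentile(L[k,0]*1000,[3,97]).round(),'y',np.percentile(L[k,1]*1000,[3,50,97]).round(1),'dydx',np.polyfit(L[k,0],L[k,1],1)[0].round(3))
    # profile of ridge: height above floor as fn of y
    k=(abs(L[:,0])<.015)&(rz>-.01)&(rz<.058)
    print(n,'rz by y:',[ (int(a*1000),round(float(np.median(rz[k&(abs(L[:,1]-a)<.005)])*1000),0)) for a in np.arange(-.15,.14,.01) if (k&(abs(L[:,1]-a)<.005)).sum()>3])
E
python3 q.py k
```

```text
t [-0.042  0.031  3.818] w [-0.01  -0.024  0.002] | now g [ 0.5505 -0.3864  0.1917] x-heading 106.31 tilt 0.16 F [-0.03  0.3   0.6 ] w 0.0856 t 16.52 j [ -40.   12.   94.    0.   75. -146.]
top yellow 160 x [-38.  18.] y [ 92.8 118.2 134.1] dydx -0.057
top rz by y: [(-150, 1.0), (-139, 2.0), (-129, 2.0), (-119, -0.0), (-109, 0.0), (-99, 1.0), (-89, 0.0), (-79, 2.0), (-69, -0.0), (-59, -1.0), (-49, 1.0), (-39, 0.0), (-29, -0.0), (-19, 0.0), (-9, 2.0), (0, 1.0), (10, 2.0), (20, 1.0), (30, 1.0), (40, 2.0), (50, 1.0), (60, 1.0), (70, -1.0), (80, 1.0), (90, 26.0), (100, 45.0), (110, 50.0), (120, 50.0), (130, 46.0), (140, 38.0)]
scene rz by y: [(-150, -0.0), (-139, -1.0), (-129, -1.0), (-119, -0.0), (-109, 0.0), (-99, -1.0), (-89, -0.0), (-79, 0.0), (-69, -1.0), (-59, -0.0), (-49, 0.0), (-39, 0.0), (-29, -0.0), (-19, 1.0), (-9, 0.0), (0, 0.0), (10, 1.0), (20, 0.0), (30, 1.0), (40, -0.0), (50, -0.0), (60, -0.0), (70, -0.0), (80, 0.0), (90, 28.0), (100, 45.0), (110, 48.0), (120, 50.0), (130, 47.0), (140, 44.0)]
```

View pics/k_scene.png

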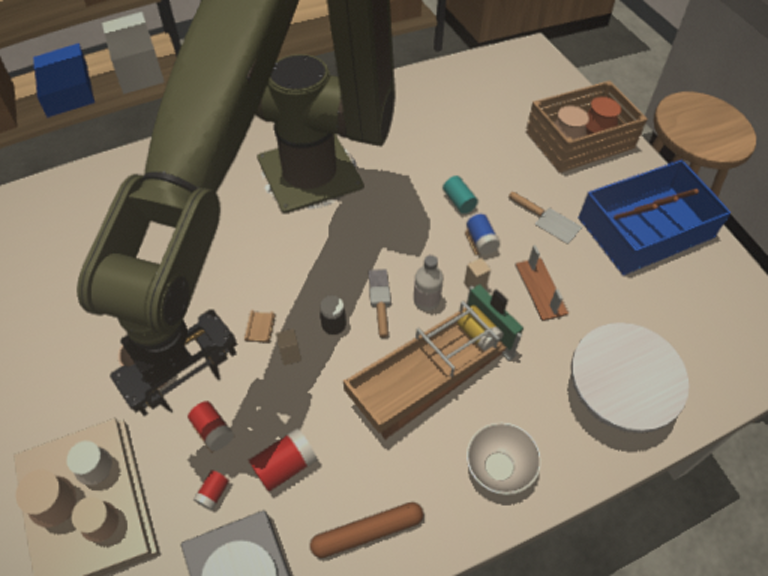

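>>> carry_out(translation=[[-0.04,0.03,0.8],[-0.04,0.03,1.6],[-0.04,0.03,2.3],[-0.04,0.03,3.0],[-0.04,0.03,3.4],[-0.04,0.03,3.7],[-0.04,0.03,3.82],[-0.04,0.03,3.82],[-0.04,0.03,3.82],[-0.04,0.03,3.82],[-0.04,0.03,3.82],[-0.04,0.03,3.82],[-0.04,0.03,3.82],[-0.04,0.03,3.82],[-0.04,0.03,3.82],[-0.04,0.03,3.82],[-0.04,0.03,3.82],[-0.04,0.03,3.82]], twist=[[0,0,0],[0,0,0],[0,0,0],[0,0,0],[0,0,0],[0,0,0],[0,0,0],[0,0,0],[0,0,0],[0,0,0],[0,0,0],[0,0,0],[0,0,0],[0,0,0],[0,0,0],[0,0,0],[0,0,0],[0,0,0]], hand=[0.1,0.1,0.1,0.1,0.1,0.1,0.1,0.1,0.1,0.3,0.5,0.6,0.8,1,1,1,1,1])

```text
time: 18.12
eef_pos: [0.5525, -0.3887, 0.2116]
tcp_rot: [1.884, 2.514, -0.0]
ft_force: [0.1, -0.3, 1.7]
grip_width: 0.0494
```

```bash
python3 rel.py .5522 -.3877 .039 106.3
```

```text
t [0.026 0.    0.04 ] w [-0.     0.001  0.   ] | now g [ 0.5525 -0.3887  0.0406] x-heading 106.3 tilt 0.01 F [ 0.05 -0.28  1.66] w 0.0494 t 18.12 j [ -40.   20.   99.   -0.   61. -146.]
```

>>> carry_out(translation=[[0,0,-0.3],[0,0,-0.9],[0,0,-1.7],[0,0,-2.5],[0,0,-3.3],[0,0,-4.0],[0,0,-4.0],[0,0,-4.0]], twist=[[0,0,0],[0,0,0],[0,0,0],[0,0,0],[0,0,0],[0,0,0],[0,0,0],[0,0,0]], hand=[1,1,1,1,1,1,1,1])

```text
time: 18.78
eef_pos: [0.5527, -0.3888, 0.3742]
tcp_rot: [1.881, 2.51, -0.0]
ft_force: [-1.2, -0.2, -2.6]
grip_width: 0.0489
```

```bash
python3 rel.py .6212 -.0396 .20 103.5
```

```text
t [7.898 4.094 0.061] w [0.026 0.035 0.467] | now g [ 0.5533 -0.3893  0.2032] x-heading 106.3 tilt 0.26 F [-1.21 -0.22 -2.61] w 0.0489 t 18.78 j [ -40.   11.   93.    0.   76. -146.]
```

>>> carry_out(translation=[[1.0,0.5,0],[2.0,1.0,0],[3.0,1.55,0],[4.0,2.05,0],[5.0,2.6,0],[6.0,3.1,0],[7.0,3.6,0],[7.6,3.95,0],[7.9,4.1,0],[7.9,4.1,0],[7.9,4.1,0],[7.9,4.1,0]], twist=[[0,0,0.47],[0,0,0.47],[0,0,0.47],[0,0,0.47],[0,0,0.47],[0,0,0.47],[0,0,0.47],[0,0,0.47],[0,0,0.47],[0,0,0.47],[0,0,0.47],[0,0,0.47]], hand=[1,1,1,1,1,1,1,1,1,1,1,1])

```text
time: 19.78
eef_pos: [0.6207, -0.0396, 0.3691]
tcp_rot: [-1.943, -2.465, 0.004]
ft_force: [-0.5, -0.0, -2.3]
grip_width: 0.0492
```

```bash
python3 rel.py .6212 -.0396 .102 103.5
```

```text
t [-0.005  0.022  2.403] w [-0.035 -0.008 -0.002] | now g [ 0.62   -0.0396  0.1981] x-heading 103.49 tilt 0.22 F [-0.45 -0.03 -2.32] w 0.0492 t 19.78 j [  -9.    5.  100.   -0.   75. -112.]
```

>>> carry_out(translation=[[0,0.0,0.6],[0,0.0,1.2],[0,0.0,1.7],[0,0.0,2.1],[0,0.0,2.3],[0,0.0,2.4],[0,0.0,2.4]], twist=[[0,0,0],[0,0,0],[0,0,0],[0,0,0],[0,0,0],[0,0,0],[0,0,0]], hand=[1,1,1,1,1,1,1])

```text
time: 20.37
eef_pos: [0.6208, -0.0403, 0.2743]
tcp_rot: [-1.946, -2.464, 0.002]
ft_force: [0.2, 0.1, -1.8]
grip_width: 0.0494
```

```bash
python3 rel.py .6212 -.0396 .0887 103.5; python3 cap.py l scene; python3 lid.py l
```

```text
t [0.014 0.014 0.364] w [-0.018 -0.007 -0.017] | now g [ 0.6205 -0.0402  0.1033] x-heading 103.4 tilt 0.12 F [ 0.21  0.11 -1.81] w 0.0494 t 20.37 j [  -9.   10.  104.   -0.   66. -112.]
261 x pct [ 8.7 31.2 48.  51.5] y [-99.9 -80.7 -54.1]
(array([ 1,  3, 14, 17, 14, 24, 19, 21, 20, 20, 27, 41, 73,  0,  0, 11, 24,
       71,  2,  0]), array([ 0,  3,  6,  9, 12, 15, 18, 21, 24, 27, 30, 33, 36, 39, 42, 45, 48,
       51, 54, 57, 60]))
```

Lid face at about 37 mm, so red is centred across the chute. Lower it.

>>> carry_out(translation=[[0,0,0.1],[0,0,0.2],[0,0,0.28],[0,0,0.32],[0,0,0.36],[0,0,0.36]], twist=[[0,0,0],[0,0,0],[0,0,0],[0,0,0],[0,0,0],[0,0,0]], hand=[1,1,1,1,1,1])

```text
time: 20.92
eef_pos: [0.6211, -0.0392, 0.2607]
tcp_rot: [-1.945, -2.467, 0.0]
ft_force: [-0.3, 0.7, -2.5]
grip_width: 0.0493
```

```bash
python3 rel.py .6212 -.0396 .0887 103.5
```

```text
t [-0.011  0.001  0.024] w [-0.005 -0.002 -0.001] | now g [ 0.621  -0.0392  0.0897] x-heading 103.49 tilt 0.03 F [-0.3   0.67 -2.47] w 0.0493 t 20.92 j [  -9.   11.  105.   -0.   64. -112.]
```

>>> carry_out(translation=[[0,0,0.02],[0,0,0.04],[0,0,0.06],[0,0,0.06]], twist=[[0,0,0],[0,0,0],[0,0,0],[0,0,0]], hand=[1,1,1,1])

```text
time: 21.25
eef_pos: [0.6213, -0.0393, 0.2597]
tcp_rot: [1.945, 2.467, 0.0]
ft_force: [-2.6, 0.1, 4.5]
grip_width: 0.0494
```

```bash
python3 rel.py .6212 -.0396 .0887 103.5
```

```text
t [-0.006 -0.005 -0.001] w [ 0.001 -0.    -0.003] | now g [ 0.6214 -0.0393  0.0887] x-heading 103.48 tilt 0.01 F [-2.59  0.14  4.46] w 0.0494 t 21.25 j [  -9.   11.  105.    0.   64. -112.]
```

Contact. Release and lift.

>>> carry_out(translation=[[0,0,0],[0,0,0],[0,0,0],[0,0,0],[0,0,0],[0,0,-0.2],[0,0,-0.5],[0,0,-0.9],[0,0,-1.4],[0,0,-2.0],[0,0,-2.6],[0,0,-3.0],[0,0,-3.0],[0,0,-3.0]], twist=[[0,0,0],[0,0,0],[0,0,0],[0,0,0],[0,0,0],[0,0,0],[0,0,0],[0,0,0],[0,0,0],[0,0,0],[0,0,0],[0,0,0],[0,0,0],[0,0,0]], hand=[0.4,0.3,0.2,0.2,0.2,0.2,0.2,0.2,0.2,0.2,0.2,0.1,0.1,0.1])

```text
time: 22.42
eef_pos: [0.6214, -0.0394, 0.3809]
tcp_rot: [1.943, 2.464, 0.003]
ft_force: [-1.0, 0.4, -0.7]
grip_width: 0.0848
```

```bash
python3 rel.py .358 .275 .20 82.9
```

```text
t [ 9.179 -4.572  0.217] w [0.037 0.008 3.43 ] | now g [ 0.6221 -0.0395  0.2099] x-heading 103.48 tilt 0.23 F [-0.99  0.41 -0.71] w 0.0848 t 22.42 j [  -9.    5.  100.   -0.   76. -112.]
```

>>> carry_out(translation=[[0.9,-0.45,0],[1.8,-0.9,0],[2.7,-1.35,0],[3.6,-1.8,0],[4.5,-2.25,0],[5.4,-2.7,0],[6.3,-3.15,0],[7.2,-3.6,0],[8.1,-4.05,0],[8.8,-4.4,0],[9.18,-4.57,0.2],[9.18,-4.57,0.2],[9.18,-4.57,0.2],[9.18,-4.57,0.2],[9.18,-4.57,0.2]], twist=[[0,0,0.4],[0,0,0.8],[0,0,1.2],[0,0,1.6],[0,0,2.0],[0,0,2.4],[0,0,2.8],[0,0,3.2],[0,0,3.43],[0,0,3.43],[0,0,3.43],[0,0,3.43],[0,0,3.43],[0,0,3.43],[0,0,3.43]], hand=[0.1,0.1,0.1,0.1,0.1,0.1,0.1,0.1,0.1,0.1,0.1,0.1,0.1,0.1,0.1])

```text
time: 23.67
eef_pos: [0.3585, 0.2745, 0.3704]
tcp_rot: [2.356, 2.078, -0.001]
ft_force: [-0.2, 0.4, 0.4]
grip_width: 0.0854
```

```bash
python3 rel.py .358 .275 .039 82.9; python3 cap.py m; python3 q.py m
```

```text
t [ 0.014 -0.012  4.01 ] w [-0.002  0.005 -0.014] | now g [0.3584 0.2744 0.1994] x-heading 82.82 tilt 0.03 F [-0.2   0.44  0.41] w 0.0854 t 23.67 j [ 31. -18. 121.  -0.  77. -52.]
top yellow 160 x [-38.  18.] y [ 93.3 118.  134.8] dydx -0.065
top red 148 x [-38.  17.] y [45.8 63.6 83.1] dydx -0.033
top rz by y: [(-150, 2.0), (-139, 1.0), (-129, -0.0), (-119, 1.0), (-109, -1.0), (-99, 1.0), (-89, -1.0), (-79, 1.0), (-69, 1.0), (-59, 1.0), (-49, 0.0), (-39, 2.0), (-29, 2.0), (-19, -1.0), (-9, 2.0), (0, -0.0), (10, 1.0), (20, 2.0), (30, 0.0), (40, 29.0), (50, 44.0), (60, 51.0), (70, 50.0), (80, 47.0), (90, 36.0), (100, 44.0), (110, 49.0), (120, 51.0), (130, 47.0), (140, 40.0)]
scene rz by y: [(-150, -0.0), (-139, -0.0), (-129, -0.0), (-119, 0.0), (-109, 0.0), (-99, -1.0), (-89, -1.0), (-79, -0.0), (-69, -0.0), (-59, -0.0), (-49, -0.0), (-39, -0.0), (-29, 0.0), (-19, -0.0), (-9, 1.0), (0, 0.0), (10, 0.0), (20, -0.0), (30, 1.0), (40, 29.0), (50, 44.0), (60, 49.0), (70, 50.0), (80, 46.0), (90, 39.0), (100, 45.0), (110, 50.0), (120, 50.0), (130, 47.0), (140, 46.0)]
```

View pics/m_scene.png

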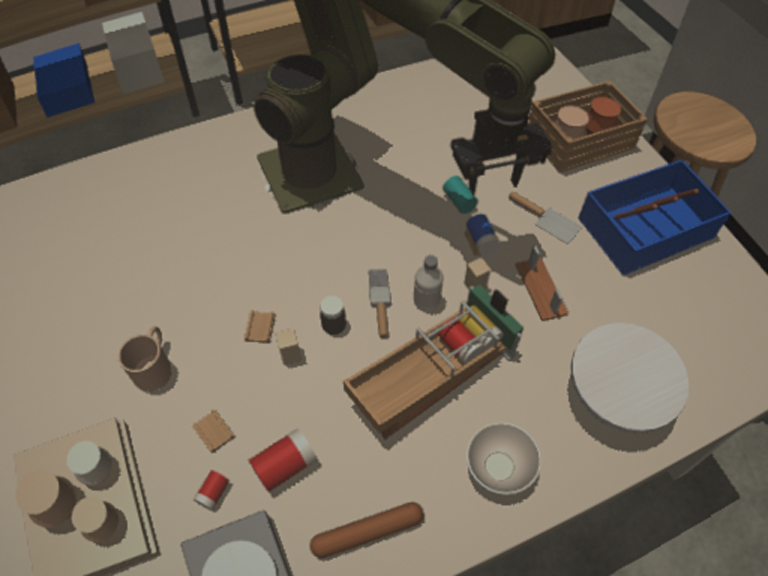

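>>> carry_out(translation=[[0,0,0.8],[0,0,1.6],[0,0,2.4],[0,0,3.1],[0,0,3.6],[0,0,3.9],[0,0,4.0],[0,0,4.0],[0,0,4.0],[0,0,4.0],[0,0,4.0],[0,0,4.0],[0,0,4.0],[0,0,4.0],[0,0,4.0],[0,0,4.0],[0,0,4.0],[0,0,4.0]], twist=[[0,0,0],[0,0,0],[0,0,0],[0,0,0],[0,0,0],[0,0,0],[0,0,0],[0,0,0],[0,0,0],[0,0,0],[0,0,0],[0,0,0],[0,0,0],[0,0,0],[0,0,0],[0,0,0],[0,0,0],[0,0,0]], hand=[0.1,0.1,0.1,0.1,0.1,0.1,0.1,0.1,0.1,0.3,0.5,0.6,0.8,1,1,1,1,1])

```text
time: 25.27
eef_pos: [0.3579, 0.2752, 0.2108]
tcp_rot: [2.354, 2.08, -0.0]
ft_force: [-0.3, -0.2, 1.5]
grip_width: 0.0495
```

```bash
python3 rel.py .358 .275 .039 82.9
```

```text
t [-0.004  0.004  0.02 ] w [0.    0.001 0.002] | now g [0.3579 0.2752 0.0398] x-heading 82.91 tilt 0.01 F [-0.28 -0.22  1.53] w 0.0495 t 25.27 j [ 31.  -6. 128.  -0.  58. -52.]
```

>>> carry_out(translation=[[0,0,-0.3],[0,0,-0.9],[0,0,-1.7],[0,0,-2.5],[0,0,-3.3],[0,0,-4.2],[0,0,-4.7],[0,0,-4.7],[0,0,-4.7]], twist=[[0,0,0],[0,0,0],[0,0,0],[0,0,0],[0,0,0],[0,0,0],[0,0,0],[0,0,0],[0,0,0]], hand=[1,1,1,1,1,1,1,1,1])

```text
time: 26.02
eef_pos: [0.3578, 0.2752, 0.3989]
tcp_rot: [2.355, 2.08, 0.002]
ft_force: [0.6, 0.2, -2.9]
grip_width: 0.0496
```

```bash
python3 rel.py .6212 -.0396 .22 103.5
```

```text
t [-6.995  7.507  0.199] w [ 0.013 -0.008 -3.433] | now g [0.358  0.2753 0.2279] x-heading 82.9 tilt 0.09 F [ 0.56  0.25 -2.85] w 0.0496 t 26.02 j [ 31. -19. 119.   0.  80. -52.]
```

>>> carry_out(translation=[[-0.7,0.75,0],[-1.4,1.5,0],[-2.1,2.25,0],[-2.8,3.0,0],[-3.5,3.75,0],[-4.2,4.5,0],[-4.9,5.25,0],[-5.6,6.0,0],[-6.3,6.75,0.1],[-6.8,7.3,0.2],[-7.0,7.5,0.2],[-7.0,7.5,0.2],[-7.0,7.5,0.2],[-7.0,7.5,0.2]], twist=[[0,0,-0.4],[0,0,-0.8],[0,0,-1.2],[0,0,-1.6],[0,0,-2.0],[0,0,-2.4],[0,0,-2.8],[0,0,-3.2],[0,0,-3.43],[0,0,-3.43],[0,0,-3.43],[0,0,-3.43],[0,0,-3.43],[0,0,-3.43]], hand=[1,1,1,1,1,1,1,1,1,1,1,1,1,1])

```text
time: 27.18
eef_pos: [0.6201, -0.0388, 0.389]
tcp_rot: [-1.943, -2.465, 0.002]
ft_force: [-0.2, 1.3, -2.6]
grip_width: 0.0497
```

```bash
python3 rel.py .6212 -.0396 .102 103.5
```

```text
t [-0.031  0.03   2.899] w [-0.025 -0.016  0.004] | now g [ 0.6196 -0.0386  0.218 ] x-heading 103.53 tilt 0.18 F [-0.17  1.29 -2.6 ] w 0.0497 t 27.18 j [  -9.    4.   99.    0.   77. -112.]
```

>>> carry_out(translation=[[-0.02,0.0,0.7],[-0.02,0.0,1.4],[-0.02,0.0,2.0],[-0.02,0.0,2.5],[-0.02,0.0,2.8],[-0.02,0.0,2.9],[-0.02,0.0,2.9]], twist=[[0,0,0],[0,0,0],[0,0,0],[0,0,0],[0,0,0],[0,0,0],[0,0,0]], hand=[1,1,1,1,1,1,1])

```text
time: 27.77
eef_pos: [0.6205, -0.0396, 0.2738]
tcp_rot: [-1.943, -2.467, 0.001]
ft_force: [0.6, 0.3, -1.6]
grip_width: 0.0495
```

```bash
python3 rel.py .6212 -.0396 .0879 103.5; python3 cap.py n scene; python3 lid.py n
```

```text
t [-0.004  0.018  0.373] w [-0.016 -0.007  0.008] | now g [ 0.6202 -0.0396  0.1028] x-heading 103.55 tilt 0.1 F [ 0.65  0.3  -1.63] w 0.0495 t 27.77 j [  -9.   10.  104.    0.   66. -112.]
257 x pct [ 9.1 31.5 48.2 51.5] y [-100.4  -80.8  -53.7]
(array([ 1,  2, 11, 20, 16, 25, 17, 25, 17, 21, 24, 59, 53,  0,  0, 11, 23,
       66,  0,  0]), array([ 0,  3,  6,  9, 12, 15, 18, 21, 24, 27, 30, 33, 36, 39, 42, 45, 48,
       51, 54, 57, 60]))
```

>>> carry_out(translation=[[0,0,0.1],[0,0,0.2],[0,0,0.28],[0,0,0.33],[0,0,0.37],[0,0,0.39],[0,0,0.39],[0,0,0.39]], twist=[[0,0,0],[0,0,0],[0,0,0],[0,0,0],[0,0,0],[0,0,0],[0,0,0],[0,0,0]], hand=[1,1,1,1,1,1,1,1])

```text
time: 28.48
eef_pos: [0.6212, -0.0406, 0.2592]
tcp_rot: [1.945, 2.467, 0.0]
ft_force: [-1.5, -0.5, -1.3]
grip_width: 0.0502
```

```bash
python3 rel.py .6212 -.0396 .0879 103.5
```

```text
t [0.024 0.007 0.006] w [ 0.002  0.001 -0.004] | now g [ 0.6212 -0.0406  0.0882] x-heading 103.48 tilt 0.01 F [-1.47 -0.47 -1.3 ] w 0.0502 t 28.48 j [  -9.   11.  105.   -0.   64. -112.]
```

>>> carry_out(translation=[[0,0,0.02],[0,0,0.03],[0,0,0.03]], twist=[[0,0,0],[0,0,0],[0,0,0]], hand=[1,1,1])

```text
time: 28.73
eef_pos: [0.6213, -0.0406, 0.2591]
tcp_rot: [1.945, 2.467, -0.0]
ft_force: [-3.7, -0.8, 4.0]
grip_width: 0.0495
```

```bash
python3 rel.py .6212 -.0396 .0879 103.5
```

```text
t [0.025 0.004 0.005] w [ 0.     0.001 -0.003] | now g [ 0.6213 -0.0406  0.0881] x-heading 103.48 tilt 0.01 F [-3.73 -0.81  4.04] w 0.0495 t 28.73 j [  -9.   11.  105.   -0.   64. -112.]
```

>>> carry_out(translation=[[0,0,0],[0,0,0],[0,0,0],[0,0,0],[0,0,0],[0,0,-0.2],[0,0,-0.5],[0,0,-0.9],[0,0,-1.4],[0,0,-2.0],[0,0,-2.6],[0,0,-3.3],[0,0,-4.0],[0,0,-4.5],[0,0,-4.5],[0,0,-4.5]], twist=[[0,0,0],[0,0,0],[0,0,0],[0,0,0],[0,0,0],[0,0,0],[0,0,0],[0,0,0],[0,0,0],[0,0,0],[0,0,0],[0,0,0],[0,0,0],[0,0,0],[0,0,0],[0,0,0]], hand=[0.4,0.3,0.2,0.2,0.2,0.2,0.2,0.2,0.2,0.2,0.2,0.1,0.1,0.1,0.1,0.1])

```text
time: 30.07
eef_pos: [0.6212, -0.0406, 0.4408]
tcp_rot: [1.943, 2.464, 0.004]
ft_force: [0.1, -0.2, -1.0]
grip_width: 0.0851
```

>>> carry_out(translation=[[-1,0,0],[-2,0,0],[-3,0,0],[-4,0,0],[-5,0,0],[-5,0,0],[-5,0,0],[-5,0,0],[-5,0,0]], twist=[[0,0,0],[0,0,0],[0,0,0],[0,0,0],[0,0,0],[0,0,0],[0,0,0],[0,0,0],[0,0,0]], hand=[0.1,0.1,0.1,0.1,0.1,0.1,0.1,0.1,0.1])

```text
time: 30.82
eef_pos: [0.6676, -0.2338, 0.4368]
tcp_rot: [-1.943, -2.466, 0.0]
ft_force: [-0.7, -0.1, 0.3]
grip_width: 0.0854
```

```bash
python3 rel.py .6212 -.0396 .0879 103.5; python3 cap.py o; python3 q.py o;  python3 pl.py o .5708 .1755 .09
```

```text
t [4.986 0.016 4.455] w [-0.012 -0.013  0.008] | now g [ 0.6673 -0.2337  0.2658] x-heading 103.55 tilt 0.11 F [-0.65 -0.13  0.31] w 0.0854 t 30.82 j [ -24.   13.   84.    0.   82. -127.]
top yellow 160 x [-38.  18.] y [ 93.  118.5 134.3] dydx -0.059
top red 152 x [-37.  17.] y [44.  62.9 82.8] dydx -0.068
top rz by y: [(-150, 1.0), (-139, 1.0), (-129, 4.0), (-119, 0.0), (-109, -0.0), (-99, 1.0), (-89, 1.0), (-79, -0.0), (-69, 2.0), (-59, 1.0), (-49, 0.0), (-39, 1.0), (-29, 1.0), (-19, 2.0), (-9, 3.0), (0, 47.0), (10, 50.0), (20, 51.0), (30, 48.0), (40, 36.0), (50, 44.0), (60, 49.0), (70, 52.0), (80, 46.0), (90, 35.0), (100, 45.0), (110, 51.0), (120, 51.0), (130, 46.0), (140, 40.0)]
scene rz by y: [(-150, -0.0), (-139, 0.0), (-129, 1.0), (-119, -0.0), (-109, -0.0), (-99, 1.0), (-89, -0.0), (-79, 0.0), (-69, 0.0), (-59, 0.0), (-49, 0.0), (-39, -0.0), (-29, 0.0), (-19, -1.0), (-9, 25.0), (0, 41.0), (10, 49.0), (20, 50.0), (30, 47.0), (40, 36.0), (50, 44.0), (60, 49.0), (70, 50.0), (80, 46.0), (90, 39.0), (100, 46.0), (110, 49.0), (120, 50.0), (130, 47.0), (140, 46.0)]
plate face y: n 258 [-25.65035386  -9.19164636  -4.32161932] slope 0.10132653082544399 x rng [-0.0287956   0.06809304]
bar top z 250 6.261084993292893
z min -0.09284715206220198
upright uphill face y (expect -3) -1 24 [-10.12931424  -9.22611778  -7.55159585]
upright uphill face y (expect -3) 1 46 [-11.14192502  -8.90717693  -3.81715085]
```

View pics/o_scene.png

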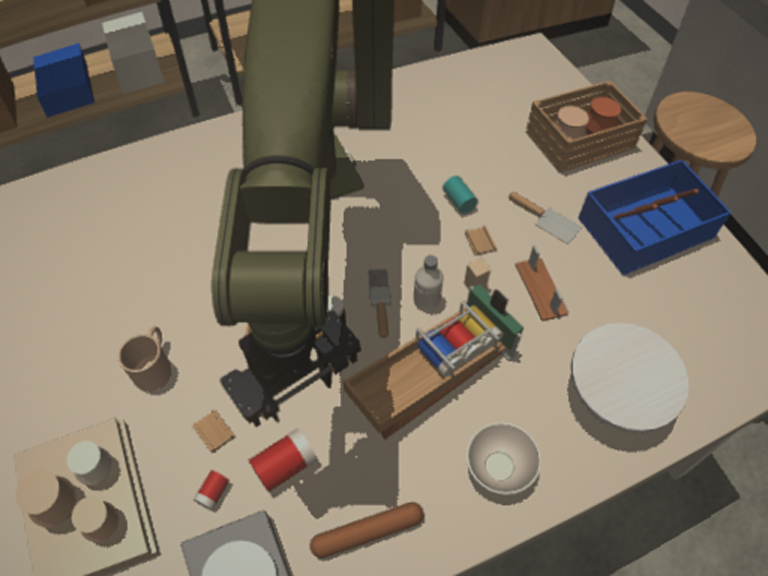

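View pics/o_top.png

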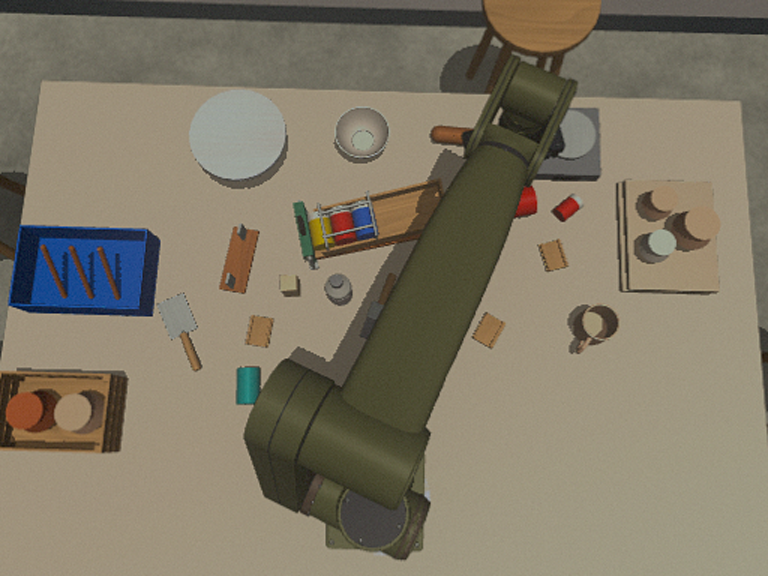

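```bash
python3 -c "
from rig import r
print(r.get_obs()['ft_force']); print(r.close_job())"
```

```text
[ 0.44805684 -0.37694198  0.88621481]
the job is handed in; nothing more can be done
None
```

The job is handed in at about 31 s of the 72 s allowed; handing in gave no verdict. I hung the stop plate on the outlet uprights, lip downhill. I then set the yellow, red and blue jars down on the chute floor in that order, and each rolled down by itself.

**Stop plate:** it stopped at the expected seat height with about 8 N of force. Both before and after loading, the camera put the top of its bar about 6.5 mm above the seat, where 6 mm was expected.

**Jars:** in the last pictures all three lie across the chute in the right order. Their centres read at about y 115, 65 and 15 mm, against 112, 62 and 12 mm nominal and a 13 mm tolerance. The floor contacts I read before each release were under about 5 N.

**Surroundings:** the bystanders I can make out look unmoved in the pictures; I did not measure them. The robot was clear of everything at hand-in.

**Checks that disagreed:**
- The two cameras differed by 2–4 mm on the feeder and plate positions. I used the scene camera's reading for the outlet, because it matched the robot's known plate position.
- My last depth check of the plate's uphill face, and of the uprights, was spoiled by the jar and roof hoop in front of it. Its tilt reading is not reliable.
- I could not confirm blue by colour in the last pictures; its position comes from the height profile and the view.

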